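# Stir the deburring stones under the extraction hood

## Robot

A 7-joint arm with a two-finger parallel gripper is mounted at the origin on the work surface. World frame = base frame: x ahead of the robot, y to its left, z up, the work surface at z = 0. Lengths are in m, angles in rad, forces in N, time in s.
With the tool pointing down it reaches from about 0.35 to 0.9 m from the base axis. Payload 7.2 kg.
Tool frame: the origin (TCP) lies between the finger pads; the fingertips stand 14 mm ahead of it and the grasp point (between the pads) lies 5 mm behind it (tip_reach is the distance from the TCP to the fingertips, in m); z points along the fingers, y is the line along which they close (so a half turn about z gives the same grasp; the last joint's range is limited). The gripper opens to 85 mm and grips with 20 to 120 N. Pads are 22 mm wide; open, the fingers measure 114 mm over their backs; the gripper's body (76 mm by 85 mm) begins 54 mm behind the grasp point. The pads swing forward as they close: fully open they stand 13 mm farther back than shut.
Start: joints at [-1.202, 0.411, -0.013, 1.596, 0.006, 1.134, -0.082], TCP at [0.264, 0.566, 0.245] pointing down, gripper open.
Joint ranges: [-2.95, 2.95], [-0.29, 1.99], [-1.47, 1.44], [0.14, 2.54], [-1.03, 4.17], [0.13, 1.85], [-2.86, 2.86]. Speed limits (rad/s): [2.39, 2.39, 3.01, 3.01, 3.14, 3.14, 3.14].

## Interface

Orientations are given as [roll, pitch, yaw] about the fixed x, y, z axes, in that order (R = Rz(yaw) Ry(pitch) Rx(roll)).
In Python, from rig import * gives the robot as it stands.
- The arm moves only by the tool send_rows, never from a script. Its argument "commands" is text: rows parted by semicolons, each of 6 numbers parted by spaces: the shift along the world's x, y, z in mm, then the turn, a rotation vector about the world's x, y, z in rad. A call has 1 to 10 rows; each row is the pose to reach, as a shift and turn from the pose commanded when the call began; what a row does not reach only later rows make up. A row lasts 1/10 s, in which the tool goes at most 50 mm and 8.59 degrees, less where a joint would pass 70% of its speed; a pose out of reach is approached as far as the arm can. A call with a gripper value outside its range is refused whole. "hand" is the opening, from 0 (shut) to 1 (fully open), set as the call begins (left out, the last holds). The fingers move at their own pace and stop on an object; "squeeze" is the grip in N (left out, the last holds). Time passes only in rows, so rows that repeat a pose let the fingers close. It gives the time, the measured TCP pose, the force, the opening and the grip force at its end, in the units of the state.
- state(): the state, without advancing time (a new reading comes with each control period).
- capture(name): name is "scene" or "top" or "wrist"; returns the picture (420x560x3 uint8, red, green, blue); there is no depth.
- camera_model(name): a dict with "fx", "fy", "cx", "cy" (pixels), "T" (4x4, takes a point from camera to world coordinates); the wrist camera has in their place "mount" (4x4, takes a point from camera to tool coordinates, whose origin is the TCP and whose axes are the flange's). Camera axes: x right, y down, z forward; pixel columns grow to the right and rows downward; lengths in m; the calibration is good to about 2 mm. A picture is of the moment at which its call begins: read the wrist's pose just before it. camera_model takes no time and is no camera call.
- finish_job(): hands the job in; it is judged then, once.
Trained networks look in the newest picture that a camera, given by its name, has taken for a name from the list of things; names that differ only in an ending like _2 or _b are one class to them, and where a whole thing is asked for, a point or a joint stands for the part that bears it (a point fixed in the world has none). Each returns a list of dicts, best first, with "conf" (0 to 1); they miss things now and then, are a little off and sometimes report something else, mostly with a low value. They report only what shows in the picture. A call takes as long as a camera call.
- masks_of(target, camera): "mask" (420x560 bool, what is visible of it) and "at" ([column, row] in pixels, amid what is visible of it).
The state is a dict: "t": time; "q": joint angles; "joint_vel": joint speeds; "joint_torque": joint torques, N m; "ee_pos": TCP position; "tcp_rot": TCP orientation; "ft_force": force on the tool from outside, world axes, zero at the start; "wrist_torque": the same for the moment, N m; "width": finger opening in m; "gripper_force": force on a finger pad.
Only numpy, scipy, OpenCV 4.12 (cv2) and the standard library are available. Lean on these libraries where they do the work, as an engineer would, in place of code of your own. Each camera call takes 0.05 s, during which the arm holds its last target. There are 200 camera calls.

## Task

First swing the extraction hood over the middle of the steel pan. Then take the stirring rod from its sloping rest and, with the hood staying over the pan, stir up the ceramic stones huddled in its middle with the rod's steel end until every one of the seven lies at least 20 mm from where it began, keeping all of them in the pan and not pushing them with the gripper. Finally lay the rod back in its rest, fully home, and leave the hood over the pan and everything else where it was.

Things in the scene. Friction and masses are not known exactly. Their poses are not given: they have to be found in the camera images.
- pan: round steel pan fixed to the bench, flaring: outer radius 88 mm at the foot, 112 mm at the rim, 50 mm high, wall 4 mm, flat inner floor 5 mm above the bench (about 83 mm inner radius there). Origin: centre of the underside; z up
- hood: black extraction hood, a cone 150 mm wide, underside 240 mm and top 285 mm above the bench, on a level black tube arm (34 mm thick, axis at 265 mm) that turns about a vertical green post. Origin: centre of the hood underside; z up; x points along the arm to the post, whose hinge axis lies at x = 290 mm. It swings freely between start and pan and stays where it is left (about 2 N moves it)
- hood_knob (a point): grip point of the upright round steel knob standing on the centre of the hood: 22 mm diameter, from 285 to 342 mm above the bench; this point is at 320 mm, directly above the hood's centre
- rod: loose stirring rod, 220 mm long, 160 g: round steel rod 16 mm diameter, then a square wooden handle 24 x 24 mm over the last 90 mm. Origin: centre of the free steel tip; z runs along the rod to the handle's end; x and y are square to the handle's flats (y is level at the start)
- rod_mid (a point): point on the rod's axis 100 mm from the steel tip
- rod_grip (a point): point on the rod's axis in the handle, 180 mm from the steel tip (40 mm from the handle's end)
- cradle: the rest: fixed V-shaped trough of dark steel, 115 mm long, each flank 26 mm wide, leaning 40 degrees from vertical with its top towards the robot and open on its upper side, with a stop plate at its foot. Origin: at the stop, where the rod's tip rests, 34 mm above the bench; z runs up along the axis of the resting rod, y is level, x points out of the trough (away from the robot and up)
- cradle_mid (a point): where rod_mid lies when the rod is home in the trough: 100 mm along the trough from its stop
- firebrick: bystander: loose half firebrick 115 x 100 x 60 mm, origin centre of the underside
- sprayjar: bystander: loose grey can, 72 mm diameter, 130 mm high, origin centre of the underside
- wirebrush: bystander: loose hand brush lying on the bench, origin at its underside
- stone0: one of seven loose white ceramic deburring stones: plain cylinder 30 mm diameter, 20 mm high, 40 g, standing on the pan floor, packed together in the middle, at the start. Origin: centre of one end face (the underside at the start); z along its axis
- stone1: one of seven loose white ceramic deburring stones: plain cylinder 30 mm diameter, 20 mm high, 40 g, standing on the pan floor, packed together in the middle, at the start. Origin: centre of one end face (the underside at the start); z along its axis
- stone2: one of seven loose white ceramic deburring stones: plain cylinder 30 mm diameter, 20 mm high, 40 g, standing on the pan floor, packed together in the middle, at the start. Origin: centre of one end face (the underside at the start); z along its axis
- stone3: one of seven loose white ceramic deburring stones: plain cylinder 30 mm diameter, 20 mm high, 40 g, standing on the pan floor, packed together in the middle, at the start. Origin: centre of one end face (the underside at the start); z along its axis
- stone4: one of seven loose white ceramic deburring stones: plain cylinder 30 mm diameter, 20 mm high, 40 g, standing on the pan floor, packed together in the middle, at the start. Origin: centre of one end face (the underside at the start); z along its axis
- stone5: one of seven loose white ceramic deburring stones: plain cylinder 30 mm diameter, 20 mm high, 40 g, standing on the pan floor, packed together in the middle, at the start. Origin: centre of one end face (the underside at the start); z along its axis
- stone6: one of seven loose white ceramic deburring stones: plain cylinder 30 mm diameter, 20 mm high, 40 g, standing on the pan floor, packed together in the middle, at the start. Origin: centre of one end face (the underside at the start); z along its axis

How it is judged:
By the outcome, as a careful person would: the job done as asked, in the order asked, and still so for the second after the job is handed in, with the robot touching nothing.
It also fails if it takes over 72 s, if anything falls off the work surface, if the arm or the gripper's body presses on something with over 40 N, if the wrist force passes 120 N, or if a joint passes its speed limit or range.

## Working session

There is one attempt and no reset: what is moved stays moved. The work goes in short steps, Python scripts to look and compute and a tool call to move; the robot and the scene stay as the last step left them, time stands still between calls to the robot, and variables do not carry over. Pictures are saved under pics/ and viewed, at most 10 in all, crops included, and the job is handed in when it is done.

Besides the shell and the picture viewer there is one more tool, called after "Request:" as a command line: name --argument value ..., lists and objects as JSON in quotes. send_rows: Moves the arm, as the interface text tells. Its arguments: {"type":"object","properties":{"commands":{"type":"string"},"hand":{"type":"number"},"squeeze":{"type":"number"}},"required":["commands"]}

```bash
mkdir -p pics; ls; python3 - <<'E'
from rig import *
import cv2, numpy as np
s=state(); print(s)
for c in ("scene","top"):
    im=capture(c); cv2.imwrite(f"pics/{c}0.png",im[:,:,::-1])
    m=camera_model(c); print(c,{k:(np.round(v,4).tolist() if k=="T" else v) for k,v in m.items()})
    for n in ("pan","hood","hood_knob","rod","cradle","firebrick","sprayjar","wirebrush","stone0"):
        for r in masks_of(n,c)[:7 if n=="stone0" else 1]:
            ys,xs=np.nonzero(r["mask"]); print(n,round(r["conf"],2),np.round(r["at"],1),xs.min(),xs.max(),ys.min(),ys.max(),len(xs))
print(camera_model("wrist"))
a=cv2.imread("pics/scene0.png");b=cv2.imread("pics/top0.png")
E
```

```text
pics
{'t': 0.0, 'q': array([-1.20221401,  0.41187879, -0.01270699,  1.59706842,  0.00558908,
        1.1343012 , -0.08223539]), 'joint_vel': array([-0.00139315,  0.00035433,  0.00067549,  0.00104994,  0.00043909,
       -0.00057137, -0.00020664]), 'joint_torque': array([ 4.12343361e-04, -6.00622201e+01,  6.82396721e-01, -2.99412167e+01,
        1.38462143e-02,  1.06918815e-02,  2.59002428e-05]), 'ee_pos': array([0.26422257, 0.56586584, 0.24445625]), 'tcp_rot': array([-3.13997593e+00,  1.07468816e-04,  2.70479056e+00]), 'ft_force': array([0.0102384 , 0.0630615 , 0.66516213]), 'wrist_torque': array([-0.00624143, -0.03872992,  0.00722858]), 'gripper_force': 0.0, 'width': 0.08558695064763454}
scene {'fx': 448.88855501356585, 'fy': 448.88855501356585, 'cx': 278.71946008944155, 'cy': 217.26910274212568, 'T': [[-0.7283, 0.5206, -0.4455, 0.9831], [0.6852, 0.5585, -0.4675, 0.4992], [0.0054, -0.6458, -0.7635, 0.9886], [0.0, 0.0, 0.0, 1.0]]}
pan 0.79 [231.6 276.5] 190 282 246 324 4636
hood 0.7 [311.3 280.3] 212 371 228 381 6617
hood_knob 0.61 [310.4 281.7] 213 371 229 381 6559
rod 0.94 [207.6 1
[... 1042 characters left out ...]
4 166 200 229 727
wirebrush 0.69 [202.6 271. ] 178 243 262 278 654
stone0 0.65 [305.9 173.9] 301 309 171 180 66
stone0 0.62 [298.3 182.6] 296 304 180 189 70
stone0 0.62 [415.1 232.5] 406 416 211 248 272
stone0 0.43 [281.7 177.1] 279 287 174 182 67
{'fx': 310.6785926223599, 'fy': 310.6785926223599, 'cx': 281.5616341347187, 'cy': 208.16500485573619, 'mount': array([[ 6.21772726e-04, -9.53425645e-01, -3.01627506e-01,
         7.71100384e-02],
       [ 9.99999781e-01,  6.61816411e-04, -3.05680002e-05,
         1.87093134e-04],
       [ 2.28766349e-04, -3.01627421e-01,  9.53425847e-01,
        -1.29192814e-01],
       [ 0.00000000e+00,  0.00000000e+00,  0.00000000e+00,
         1.00000000e+00]])}
```

```bash
python3 - <<'E'
import cv2
a=cv2.imread("pics/scene0.png")[110:420,130:470];b=cv2.imread("pics/top0.png")[60:300,120:440]
cv2.imwrite("pics/a.png",cv2.resize(a,None,fx=1.93,fy=1.93,interpolation=cv2.INTER_CUBIC)[:600,:])
cv2.imwrite("pics/b.png",cv2.resize(b,None,fx=2.5,fy=2.5,interpolation=cv2.INTER_CUBIC))
E
```

```text
(no output)
```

View pics/a.png

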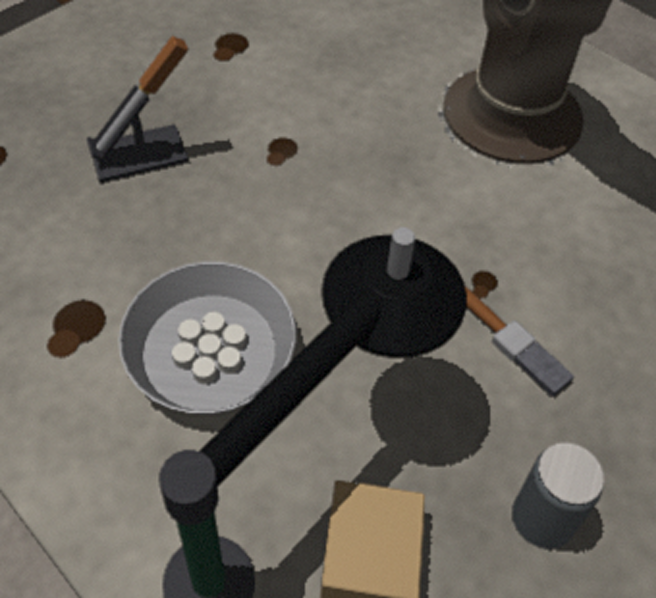

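View pics/b.png

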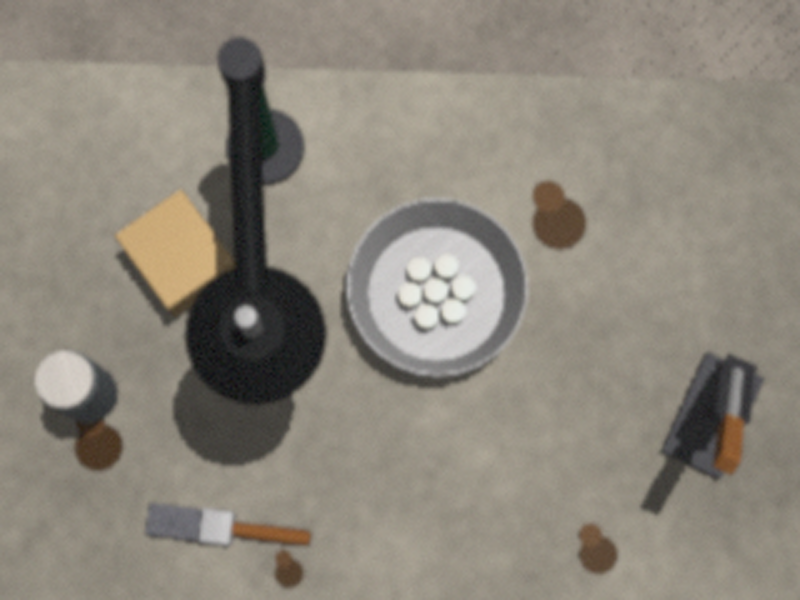

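Views show: the top view has +x up and +y left, with the pan at about (294,175), the knob top at (218,186), the post cap at (216,85) and the rod at right (412,231). All seven stones are clustered in the pan, and the path of the hood knob to the pan is clear. Next I triangulate.

```bash
cat > h.py <<'E'
from rig import *
import cv2, numpy as np
from scipy.spatial.transform import Rotation as Ro
def cam(c):
    m=camera_model(c)
    if c=="wrist":
        s=state(); T=np.eye(4); T[:3,:3]=Ro.from_euler("xyz",s["tcp_rot"]).as_matrix(); T[:3,3]=s["ee_pos"]; m["T"]=T@m["mount"]
    return m
def ray(m,p):
    d=m["T"][:3,:3]@np.array([(p[0]-m["cx"])/m["fx"],(p[1]-m["cy"])/m["fy"],1]); return m["T"][:3,3],d/np.linalg.norm(d)
def onz(m,p,z):
    o,d=ray(m,p); return o+d*(z-o[2])/d[2]
def tri(*mp):
    A=np.zeros((3,3));b=np.zeros(3)
    for m,p in mp:
        o,d=ray(m,p);P=np.eye(3)-np.outer(d,d);A+=P;b+=P@o
    X=np.linalg.solve(A,b); return X,[np.linalg.norm((np.eye(3)-np.outer(d,d))@(X-o))*1e3 for o,d in (ray(*q) for q in mp)]
def proj(m,X):
    c=m["T"][:3,:3].T@(np.asarray(X)-m["T"][:3,3]); return np.array([m["cx"]+m["fx"]*c[0]/c[2],m["cy"]+m["fy"]*c[1]/c[2]])
E
python3 - <<'E'
from h import *
np.set_printoptions(precision=4,suppress=True)
S,T=cam("scene"),cam("top"); a=cv2.imread("pics/scene0.png");b=cv2.imread("pics/top0.png")
fs=lambda x,y:(x/1.93+130-.25,y/1.93+110-.25); ft=lambda x,y:(x/2.5+120-.3,y/2.5+60-.3)
print("knobtop",tri((S,fs(403,235)),(T,ft(245,316))), onz(S,fs(403,235),.342),onz(T,ft(245,316),.342))
print("cap",tri((S,fs(188,475)),(T,ft(241,60))))
for z in(.0,): print("postfoot",onz(T,ft(270,148),z),onz(S,fs(208,580),z))
# pan rim: points on outer rim, circle fit at z=.05
for n,m,P in (("top",T,[ft(347,287),ft(525,287),ft(436,198),ft(436,377)]),("scene",S,[fs(120,335),fs(297,345),fs(212,263),fs(190,412)])):
    W=np.array([onz(m,p,.05)[:2] for p in P]); A=np.c_[2*W,np.ones(4)]; c=np.linalg.lstsq(A,(W**2).sum(1),rcond=None)[0]; print("pan",n,c[:2],np.sqrt(c[2]+c[0]**2+c[1]**2))
for n,m,im,box in (("top",T,b,(265,150,325,205)),("scene",S,a,(200,255,280,315))):
    x0,y0,x1,y1=box; g=im[y0:y1,x0:x1].min(2); k=(g>185).astype(np.uint8)
    nn,l,st,ce=cv2.connectedComponentsWithStats(k)
    print(n,[(st[i,4],onz(m,ce[i]+[x0,y0],.023)[:2].round(4).tolist()) for i in range(1,nn) if st[i,4]>15])
# handle (orange)
for n,im,box in (("top",b,(390,190,430,260)),("scene",a,(170,120,240,200))):
    x0,y0,x1,y1=box; hs=cv2.cvtColor(im[y0:y1,x0:x1],cv2.COLOR_BGR2HSV); k=((hs[...,1]>120)&(hs[...,2]>70)).astype(np.uint8)
    nn,l,st,ce=cv2.connectedComponentsWithStats(k)
    i=1+np.argmax(st[1:,4]); ys,xs=np.nonzero(l==i); print(n,st[i],ce[i]+[x0,y0], cv2.boxPoints(cv2.minAreaRect(np.c_[xs+x0,ys+y0].astype(np.float32))).tolist())
    for nm in ("rod",): 
        r=masks_of(nm,n)
        ys,xs=np.nonzero(r[0]["mask"]); print(nm,cv2.boxPoints(cv2.minAreaRect(np.c_[xs,ys].astype(np.float32))).tolist())
a2=cv2.resize(a[120:200,160:250],None,fx=6,fy=6,interpolation=cv2.INTER_CUBIC); b2=cv2.resize(b[190:270,390:440],None,fx=5,fy=6,interpolation=cv2.INTER_CUBIC)
cv2.imwrite("pics/c.png",np.hstack([a2,b2]))
E
```

```text
knobtop (array([0.55  , 0.2037, 0.3434]), [np.float64(0.3817637848144011), np.float64(0.3817637848143648)]) [0.5488 0.2034 0.342 ] [0.5505 0.2035 0.342 ]
cap (array([0.837 , 0.2259, 0.286 ]), [np.float64(1.0168039950177095), np.float64(1.0168039950179009)])
postfoot [0.8387 0.2207 0.    ] [0.8361 0.2238 0.    ]
pan top [0.651 0.006] 0.11071798581925552
pan scene [0.6502 0.0085] 0.11111222092435305
top [(np.int32(1890), [0.6494, 0.004])]
scene [(np.int32(17), [0.6229, 0.0158]), (np.int32(29), [0.6509, 0.004]), (np.int32(34), [0.6446, 0.0376]), (np.int32(21), [0.6778, 0.0223])]
top [ 16  36  11  23 179] [411.5307 237.3352] [[405.19232177734375, 247.03848266601562], [409.4615478515625, 225.69232177734375], [418.30767822265625, 227.4615478515625], [414.0384521484375, 248.80770874023438]]
rod [[404.3599548339844, 247.47996520996094], [410.0999450683594, 207.2999725341797], [420.4599304199219, 208.7799835205078], [414.7199401855469, 248.95997619628906]]
scene [ 33   9  24  27 158] [213.2025 140.5949] [[197.29867553710938, 148.72850036621094], [220.79190063476562, 127.37104797363281], [226.94573974609375, 134.14027404785156], [203.4525146484375, 155.4977264404297]]
rod [[176.29507446289062, 180.2458953857422], [219.65573120117188, 128.21311950683594], [228.40982055664062, 135.50819396972656], [185.04916381835938, 187.5409698486328]]
```

View pics/c.png

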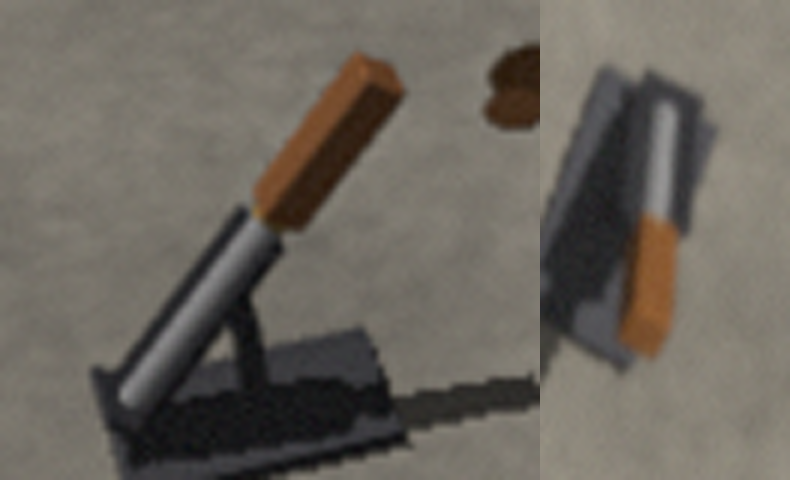

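Request:
send_rows --commands "0 0 50 0 0 0;0 0 100 0 0 0;40 -50 140 0 0 0;286 -362 140 0 0 0;286 -362 140 0 0 0;286 -362 140 0 0 0;286 -362 140 0 0 0;286 -362 140 0 0 0;286 -362 140 0 0 0;286 -362 140 0 0 0"

```text
t: 2.1
ee_pos: [0.5085, 0.2568, 0.3835]
tcp_rot: [3.141, 0.0, 2.705]
ft_force: [0.8, 0.9, 0.0]
width: 0.085
gripper_force: 0.0
```

```bash
python3 - <<'E'
from h import *
np.set_printoptions(precision=4,suppress=True)
S,T=cam("scene"),cam("top")
e=tri((S,(383/6+160-.4,75/6+120-.4)),(T,(105/5+390-.4,335/6+190-.4))); t=tri((S,(130/6+160-.4,397/6+120-.4)),(T,(123/5+390-.4,107/6+190-.4)))
print(e,t); d=e[0]-t[0]; print(np.linalg.norm(d),d/np.linalg.norm(d),np.degrees(np.arccos(d[2]/np.linalg.norm(d))),np.degrees(np.arctan2(d[1],d[0])))
m=cam("wrist"); im=capture("wrist"); cv2.imwrite("pics/w1.png",im[:,:,::-1]); print(state()["ee_pos"],state()["tcp_rot"])
print(proj(m,[.55,.2035,.342]))
E
```

```text
(array([ 0.426 , -0.3087,  0.2015]), [np.float64(1.0580694503840942), np.float64(1.0580694503839208)]) (array([ 0.5574, -0.3642,  0.0419]), [np.float64(1.0041361683827934), np.float64(1.0041361683828272)])
0.21402534561360403 [-0.6138  0.2594  0.7456] 41.78805157994774 157.08987790993731
[0.5141 0.2477 0.3838] [-3.1397  0.0055  2.6941]
[234.3723 328.9141]
```

View pics/w1.png

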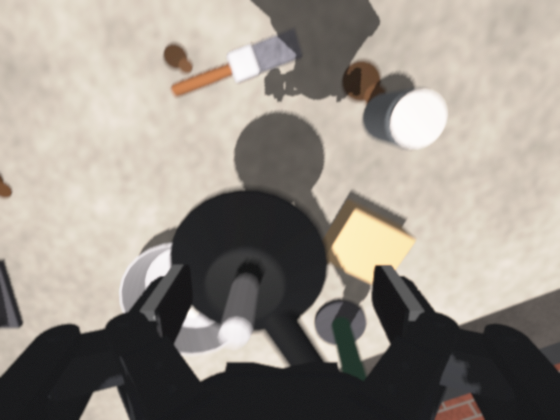

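The wrist view shows the knob top at (237,333), against a prediction of (234,329), so the knob estimate is good to a few mm.

Request:
send_rows --commands "0 0 0 0 0 0;0 0 0 0 0 0;0 0 -20 0 0 0;0 0 -45 0 0 0;0 0 -70 0 0 0;0 0 -70 0 0 0;0 0 -70 0 0 0"

```text
t: 2.85
ee_pos: [0.5069, 0.2599, 0.3135]
tcp_rot: [-3.141, -0.001, 2.707]
ft_force: [0.1, -0.6, 0.6]
width: 0.0854
gripper_force: 0.0
```

Request:
send_rows --commands "0 0 0 0 0 0;0 0 0 0 0 0;0 0 0 0 0 0;0 0 0 0 0 0;0 0 0 0 0 0;0 0 0 0 0 0" --hand 0 --squeeze 25

```text
t: 3.45
ee_pos: [0.5076, 0.2585, 0.3131]
tcp_rot: [3.141, 0.0, 2.705]
ft_force: [-0.6, -0.1, -0.2]
width: -0.0001
gripper_force: 0.0
```

Request:
send_rows --commands "0 0 35 0 0 0;0 0 70 0 0 0;0 0 70 0 0 0;22 -28 70 0 0 0;42 -55 70 0 0 0;42 -55 70 0 0 0;42 -55 45 0 0 0;42 -55 20 0 0 0;42 -55 0 0 0 0;42 -55 0 0 0 0" --hand 1

```text
t: 4.45
ee_pos: [0.5479, 0.2035, 0.3099]
tcp_rot: [-3.137, -0.004, 2.705]
ft_force: [0.2, 0.1, -0.1]
width: 0.0851
gripper_force: 0.0
```

Request:
send_rows --commands "0 0 0 0 0 0;0 0 0 0 0 0;0 0 0 0 0 0;0 0 0 0 0 0;0 0 0 0 0 0;0 0 0 0 0 0" --hand 0 --squeeze 25

```text
t: 5.05
ee_pos: [0.5501, 0.2039, 0.3139]
tcp_rot: [3.14, 0.001, 2.705]
ft_force: [-0.6, 0.6, 4.0]
width: 0.0212
gripper_force: 25.1
```

Request:
send_rows --commands "3 -28 0 0 0 0;10 -58 0 0 0 0;20 -86 0 0 0 0;33 -114 0 0 0 0;49 -140 0 0 0 0;67 -164 0 0 0 0;84 -183 0 0 0 0;94 -192 0 0 0 0;100 -198 0 0 0 0;100 -198 0 0 0 0"

```text
t: 6.05
ee_pos: [0.6514, 0.0063, 0.3137]
tcp_rot: [3.139, 0.002, 2.706]
ft_force: [4.9, 4.2, 2.3]
width: 0.0215
gripper_force: 25.8
```

Request:
send_rows --commands "0 0 0 0 0 0;0 0 0 0 0 0;0 0 0 0 0 0"

```text
t: 6.35
ee_pos: [0.6509, 0.0068, 0.3137]
tcp_rot: [3.139, 0.002, 2.706]
ft_force: [4.6, 2.7, 1.7]
width: 0.0216
gripper_force: 25.7
```

Request:
send_rows --commands "0 0 0 0 0 0;0 0 0 0 0 0;0 0 0 0 0 0;0 0 0 0 0 0;0 0 15 0 0 0;0 0 40 0 0 0;0 0 80 0 0 0;0 0 110 0 0 0" --hand 1

```text
t: 7.15
ee_pos: [0.6495, 0.0053, 0.4251]
tcp_rot: [3.141, 0.001, 2.704]
ft_force: [1.6, -0.1, 0.4]
width: 0.0854
gripper_force: 0.0
```

Request:
send_rows --commands "-160 -330 0 0 0 0;-160 -330 0 0 0 0;-160 -330 0 0 0 0;-160 -330 0 0 0 0;-160 -330 0 0 0 0;-160 -330 0 0 0 0;-160 -330 0 0 0 0;-160 -330 0 0 0 0;-160 -330 0 0 0 0;-160 -330 0 0 0 0"

```text
t: 8.15
ee_pos: [0.4897, -0.324, 0.423]
tcp_rot: [3.141, -0.0, 2.705]
ft_force: [0.3, 1.2, 0.4]
width: 0.0853
gripper_force: 0.0
```

Request:
send_rows --commands "0 0 0 0 0 0;0 0 0 0 0 0;0 0 0 0 0 0"

```text
t: 8.45
ee_pos: [0.4903, -0.3233, 0.423]
tcp_rot: [3.141, -0.0, 2.707]
ft_force: [0.8, -0.8, -0.5]
width: 0.0854
gripper_force: 0.0
```

```bash
python3 - <<'E'
from h import *
np.set_printoptions(precision=4,suppress=True)
s=state();print(s["ee_pos"],s["tcp_rot"],s["q"])
m=cam("wrist"); im=capture("wrist"); cv2.imwrite("pics/w2.png",im[:,:,::-1]); np.save("w2T.npy",m["T"])
for n in ("rod","cradle"):
  for r in masks_of(n,"wrist")[:1]: print(n,r["conf"],r["at"])
print(proj(m,[.426,-.309,.2015]),proj(m,[.557,-.364,.042]))
t=capture("top"); cv2.imwrite("pics/t2.png",t[:,:,::-1]); 
u=capture("scene"); cv2.imwrite("pics/s2.png",u[:,:,::-1]); 
A=cv2.resize(t[110:240,220:350],None,fx=3,fy=3)[:,:,::-1];B=cv2.resize(u[170:340,150:320],(390,390))[:,:,::-1]; cv2.imwrite("pics/h2.png",np.hstack([A,B]))
E
```

```text
[ 0.4903 -0.3233  0.423 ] [ 3.1414 -0.0002  2.7068] [ 0.1273  0.2633  0.494   1.4317 -0.1244  1.4778  1.7545]
rod 0.7 [279.2, 194.3]
cradle 0.87 [280.4, 194.6]
[268.4716 122.2023] [276.2898 204.503 ]
```

View pics/w2.png

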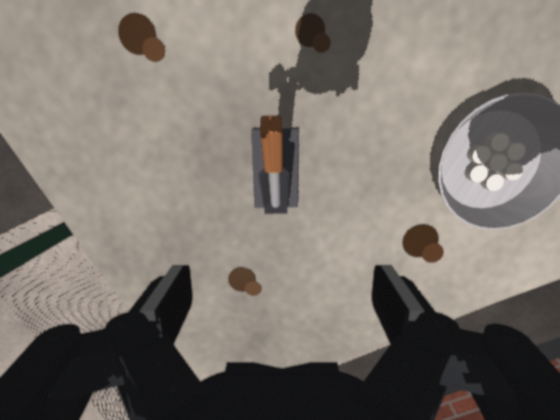

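View pics/h2.png

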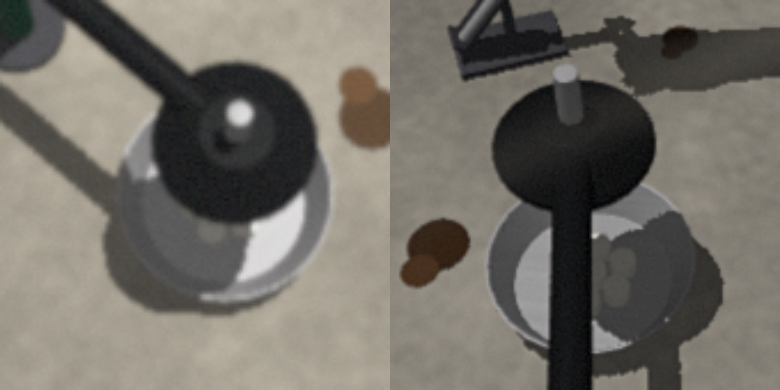

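The hood now stands over the pan in both views. The wrist view shows the rod running from its handle end (271,120) to its tip (275,205), lined up with the image columns. I'll refine the rod pose by fitting the handle silhouette in all three views.

```bash
python3 - <<'E'
from h import *
from scipy.optimize import minimize
np.set_printoptions(precision=4,suppress=True)
V=[]
for c,f,box in (("scene","scene0",(170,120,240,200)),("top","top0",(390,190,430,260)),("wrist","w2",(255,108,290,180))):
    m=camera_model(c); 
    if c=="wrist": m["T"]=np.load("w2T.npy")
    im=cv2.imread(f"pics/{f}.png"); x0,y0,x1,y1=box; hs=cv2.cvtColor(im[y0:y1,x0:x1],cv2.COLOR_BGR2HSV); k=((hs[...,1]>110)&(hs[...,2]>40)&(hs[...,0]<25)).astype(np.uint8)
    nn,l,st,ce=cv2.connectedComponentsWithStats(k); i=1+np.argmax(st[1:,4]); M=np.zeros((420,560),np.uint8); M[y0:y1,x0:x1]=l==i
    print(c,st[i]); V.append((m,M,box))
def pose(p):
    x,y,az,t=p; u=np.array([np.cos(az),np.sin(az),0]); zz=np.array([0,0,1.]); z=u*np.sin(t)+zz*np.cos(t); yy=np.cross(zz,u); xx=np.cross(yy,z); return np.array([x,y,.034]),xx,yy,z
def cost(p,pr=0):
    o,xx,yy,z=pose([p[0],p[1],p[2],p[3]]); C=[o+z*s+xx*a+yy*b for s in(.13,.22) for a in(-.012,.012) for b in(-.012,.012)]; tot=0
    for m,M,(x0,y0,x1,y1) in V:
        P=np.array([proj(m,c) for c in C]); h=cv2.convexHull(((P-[x0,y0]+.5)*8-.5).astype(np.float32)).round().astype(np.int32)
        B=np.zeros(((y1-y0)*8,(x1-x0)*8),np.uint8); cv2.fillConvexPoly(B,h,1); K=cv2.resize(M[y0:y1,x0:x1],None,fx=8,fy=8,interpolation=cv2.INTER_NEAREST)
        iou=(B&K).sum()/(B|K).sum(); tot+=1-iou
        if pr: print(iou, np.subtract(np.argwhere(B).mean(0),np.argwhere(K).mean(0))/8)
    return tot
for fix in (0,1):
    f=(lambda p:cost([*p,np.radians(40)])) if not fix else cost
    p0=[.557,-.364,2.72]+([.7] if fix else [])
    r=minimize(f,p0,method="Nelder-Mead",options=dict(initial_simplex=np.array([p0]+[np.array(p0)+np.eye(len(p0))[i]*[.01,.01,.1,.05][i] for i in range(len(p0))])))
    print(fix,r.x,r.fun,np.degrees(r.x[2:]))
    q=list(r.x) if fix else [*r.x,np.radians(40)]; cost(q,1)
    o,xx,yy,z=pose(q); print("axis",z,"TCP grip",o+z*.175, "end",o+z*.22)
E
```

```text
scene [ 32   9  25  30 319]
top [ 16  36  11  23 193]
wrist [   6    8   22   57 1102]
0 [ 0.5574 -0.3641  2.7271] 0.5707165223312455 [156.251]
0.7967377666248432 [ 0.7242 -0.0646]
0.7481909394952874 [-0.2562 -0.8165]
0.884354771548624 [-0.9255 -0.1014]
axis [-0.5884  0.2589  0.766 ] TCP grip [ 0.4544 -0.3188  0.1681] end [ 0.4279 -0.3071  0.2025]
1 [ 0.5495 -0.3634  2.6993  0.6437] 0.5201947655843056 [154.6574  36.8836]
0.7921383647798742 [-0.8208 -0.2045]
0.7791457764802945 [-0.516  -0.4099]
0.9085210931555258 [-0.462   0.2507]
axis [-0.5424  0.2569  0.7999] TCP grip [ 0.4545 -0.3184  0.174 ] end [ 0.4301 -0.3068  0.21  ]
```

Request:
send_rows --commands "-30 10 0 -0.06 -0.126 0;-60 20 0 -0.118 -0.253 0;-90 30 0 -0.176 -0.38 0;-106 35 -20 -0.235 -0.506 0;-106 35 -60 -0.294 -0.633 0;-106 35 -100 -0.294 -0.633 0;-106 35 -140 -0.294 -0.633 0;-106 35 -163 -0.294 -0.633 0;-106 35 -163 -0.294 -0.633 0;-106 35 -163 -0.294 -0.633 0"

```text
t: 9.7
ee_pos: [0.3844, -0.2893, 0.2609]
tcp_rot: [3.14, 0.698, 2.705]
ft_force: [0.1, -0.6, 0.7]
width: 0.0854
gripper_force: 0.0
```

```bash
cat > g.py <<'E'
from h import *
np.set_printoptions(precision=4,suppress=True)
s=state(); R=Ro.from_euler("xyz",s["tcp_rot"]).as_matrix(); print(s["t"],s["ee_pos"],s["q"],"z",R[:,2],"y",R[:,1],"F",s["ft_force"],s["width"])
E
python3 - <<'E'
from g import *
az=np.radians(155.5);u=np.array([np.cos(az)*np.sin(np.radians(40)),np.sin(az)*np.sin(np.radians(40)),np.cos(np.radians(40))])
print((np.array([.557,-.364,.034])+u*.175-s["ee_pos"])*1e3, u)
E
```

```text
9.7 [ 0.3844 -0.2893  0.2609] [ 0.216  -0.1866  0.3722  2.4378 -0.2281  0.1929  1.9499] z [ 0.5835 -0.2701 -0.7659] y [0.4217 0.9067 0.0015] F [ 0.1439 -0.5635  0.7473] 0.08540825484381066
[ 70.2724 -28.0695 -92.8755] [-0.5849  0.2666  0.766 ]
```

Request:
send_rows --commands "18 -7 -23 0 0 0;35 -14 -46 0 0 0;53 -21 -69 0 0 0;70 -28 -92 0 0 0;70 -28 -92 0 0 0;70 -28 -92 0 0 0"

```text
t: 10.3
ee_pos: [0.4213, -0.3139, 0.2221]
tcp_rot: [3.121, 0.69, 2.713]
ft_force: [-0.1, 0.3, 0.5]
width: 0.0852
gripper_force: 0.0
```

Request:
send_rows --commands "0 0 0 0 0 0;0 0 0 0 0 0;0 0 0 0 0 0;0 0 0 0 0 0;0 0 0 0 0 0;0 0 0 0 0 0" --hand 0 --squeeze 60

```text
t: 10.9
ee_pos: [0.4187, -0.3136, 0.22]
tcp_rot: [3.123, 0.686, 2.712]
ft_force: [-0.4, 0.6, 0.5]
width: 0.0003
gripper_force: 0.0
```

```bash
python3 - <<'E'
from g import *
u=capture("scene"); t=capture("top")
A=cv2.resize(u[110:220,150:260],(400,400),interpolation=cv2.INTER_CUBIC);B=cv2.resize(t[180:260,370:450],(400,400),interpolation=cv2.INTER_CUBIC)
cv2.imwrite("pics/gr.png",np.hstack([A,B])[:,:,::-1])
E
```

```text
10.9 [ 0.4187 -0.3136  0.22  ] [-0.5663 -0.0816  1.233   2.4308 -0.9519  0.1304  2.7512] z [ 0.5832 -0.2469 -0.7739] y [0.4058 0.9139 0.0142] F [-0.4207  0.6203  0.4545] 0.00031209207825289064
```

View pics/gr.png

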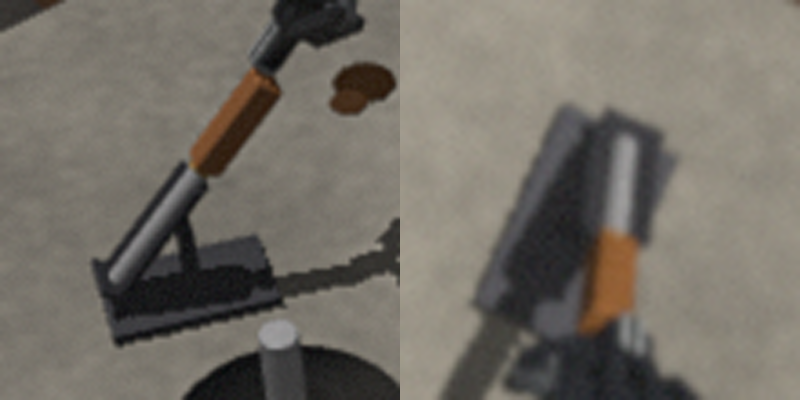

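The gripper stopped short, at joint 6's lower limit, and closed just above the handle end. The rod is untouched in its rest. I'll identify the kinematics from the recorded poses to find which tilts are feasible.

```bash
cat > fk.py <<'E'
import numpy as np
from scipy.optimize import least_squares
from scipy.spatial.transform import Rotation as Ro
D=[([-1.20221401,0.41187879,-0.01270699,1.59706842,0.00558908,1.1343012,-0.08223539],[0.26422257,0.56586584,0.24445625],[-3.13997593,.0001,2.70479056]),
([.1273,.2633,.494,1.4317,-.1244,1.4778,1.7545],[.4903,-.3233,.423],[3.1414,-.0002,2.7068]),
([.216,-.1866,.3722,2.4378,-.2281,.1929,1.9499],[.3844,-.2893,.2609],[3.14,.698,2.705]),
([-.5663,-.0816,1.233,2.4308,-.9519,.1304,2.7512],[.4187,-.3136,.22],[3.123,.686,2.712])]
ax="zyzyzyz"
def fk(q,p,sg):
    R=Ro.from_euler("z",p[0]); x=np.array([0,0,p[1]])
    offs=[(0,0),(p[2],p[3]),(0,0),(p[4],p[5]),(0,0),(p[6],p[7]),(0,0)]  # after joint i: x,z offset
    L=[np.array([p[8],0,0]),np.array([0,0,p[2]]),np.array([p[3],0,0]),np.array([p[4],0,p[5]]),np.zeros(3),np.array([p[6],0,p[7]]),np.zeros(3)]
    for i in range(7):
        R=R*Ro.from_euler(ax[i],sg[i]*q[i]); x=x+R.apply(L[i])
    return x,R*Ro.from_euler("z",p[9])
def fit(sg,D):
    def res(p):
        o=[]
        for q,x,e in D:
            X,R=fk(q,p,sg); o+=list((X-x)*10)+list((R.inv()*Ro.from_euler("xyz",e)).as_rotvec()*3)
        return np.array(o+list(np.array(p[[3,4,6,8]])*.1))
    return min((least_squares(res,[a,.35,.4,0,0,.4,0,.2,0,b]) for a in(0,1.5,3,-1.5) for b in(0,1.5,3,-1.5)),key=lambda r:r.cost)
E
python3 - <<'E'
from fk import *
import itertools
best=[]
for s in itertools.product((1,-1),repeat=4):
  for s4 in (1,-1):
    sg=[s[0],1,s[1],s4,s[2],1,s[3]]; r=fit(sg,D); best.append((r.cost,sg,r.x.round(4).tolist()))
best.sort(key=lambda b:b[0]); [print(b) for b in best[:3]]
E
```

```text
(np.float64(0.027737111215485652), [-1, 1, -1, 1, -1, 1, -1], [-0.0666, 0.1889, 0.4067, 0.1332, -0.073, 0.3983, 0.0426, 0.1624, -0.0042, 1.5119])
(np.float64(11.470870562302375), [-1, 1, -1, 1, 1, 1, -1], [0.0049, 0.1574, 0.3277, 0.0971, -0.1148, 0.3814, -0.0368, 0.1137, -0.0194, 2.1652])
(np.float64(19.282825675951067), [1, 1, 1, 1, 1, 1, 1], [-1.2539, 4.5565, 0.5662, -1.2631, 1.7952, 1.7956, -0.2519, 3.0041, -0.4709, -1.9123])
```

```bash
cat >> fk.py <<'E'
sg=[-1,1,-1,1,-1,1,-1]
LO=np.array([-2.95,-.29,-1.47,.14,-1.03,.13,-2.86]);HI=np.array([2.95,1.99,1.44,2.54,4.17,1.85,2.86])
def Rtool(az,th):  # tool x towards azimuth az (robot side), tilt th outward, y level
    return Ro.from_euler("z",az)*Ro.from_euler("x",np.pi)*Ro.from_euler("y",-th) if 0 else Ro.from_euler("xyz",[np.pi,th,az])
def ik(X,R,p,q0):
    def res(q):
        x,r=fk(q,p,sg); return np.r_[(x-X)*20,(r.inv()*R).as_rotvec()*5,(q-q0)*.003]
    b=None
    for k in range(6):
        st=np.clip(q0+np.random.default_rng(k).normal(0,.4*(k>0),7),LO+.02,HI-.02)
        r=least_squares(res,st,bounds=(LO,HI))
        if b is None or r.cost<b.cost:b=r
    x,r=fk(b.x,p,sg); return b.x,np.linalg.norm(x-X)*1e3,np.degrees((r.inv()*R).magnitude())
E
python3 - <<'E'
from fk import *
np.set_printoptions(precision=3,suppress=True)
r=fit(sg,D);p=r.x; np.save("p.npy",p)
for q,x,e in D: X,R=fk(q,p,sg); print((X-x)*1e3,np.degrees((R.inv()*Ro.from_euler("xyz",e)).magnitude()))
q0=np.array(D[2][0])
tip=np.array([.557,-.364,.034]); az=np.radians(155.3); u=np.array([np.cos(az)*np.sin(.698),np.sin(az)*np.sin(.698),np.cos(.698)]); gp=tip+.18*u
for th in (10,20,25,30,35,40):
    R=Rtool(az,np.radians(th)); print("grasp",th,*ik(gp+R.apply([0,0,.005]),R,p,q0))
# pan: rod tilt 40+? azimuths; tool tilt = rod tilt - del
for azd in (130,155,180,200):
  for rt,de in ((40,15),(50,15),(50,25)):
    for off in (-.04,.04):
      a=np.radians(azd);t=np.radians(rt);u=np.array([np.cos(a)*np.sin(t),np.sin(a)*np.sin(t),np.cos(t)]); tp=np.array([.651+off,.007,.012]); R=Rtool(a,np.radians(rt-de)); q,e1,e2=ik(tp+.18*u+R.apply([0,0,.005]),R,p,q0); print("pan",azd,rt,de,off,q,round(e1,1),round(e2,1))
E
```

```text
[-4.484  7.478 -1.379] 0.4389990631630829
[-6.576 -1.233  0.726] 0.4356507264749402
[4.716 6.669 3.041] 2.476297309838635
[-1.441 -0.164 -2.388] 2.4656233484297756
grasp 10 [ 0.231  0.261  0.368  2.073 -0.212  0.664  1.884] 6.410312155465655e-05 1.943887033633521e-05
grasp 20 [ 0.277  0.201  0.33   2.166 -0.32   0.463  2.001] 4.813931053603754e-05 1.4363508639516646e-05
grasp 25 [ 0.336  0.173  0.28   2.215 -0.425  0.363  2.116] 5.8175247198179865e-05 2.8943230721704322e-05
grasp 30 [ 0.469  0.147  0.16   2.269 -0.615  0.263  2.328] 0.0001627115378120316 9.812177238868824e-05
grasp 35 [ 1.182  0.152 -0.572  2.315 -0.612  0.131  2.373] 0.0006327842266192388 0.00038599108164745494
grasp 40 [ 1.274  0.146 -0.631  2.348 -1.03   0.13   2.819] 7.445201896928829 3.5425300961142057
pan 130 40 15 -0.04 [-1.316  0.519  1.124  2.132 -0.143  0.562  0.52 ] 0.0 0.0
pan 130 40 15 0.04 [-0.995  0.57   0.839  1.86  -0.046  0.664  0.452] 0.0 0.0
pan 130 50 15 -0.04 [-1.538  0.772  1.344  2.215 -0.42   0.471  0.675] 0.0 0.0
pan 130 50 15 0.04 [-1.291  0.78   1.158  1.954 -0.273  0.549  0.549] 0.0 0.0
p
[... 869 characters left out ...]
80 50 15 0.04 [ 0.951  0.447 -1.211  2.462  1.906  0.453 -0.303] 0.0 0.0
pan 180 50 25 -0.04 [-0.315  0.095  0.25   2.471 -0.15   0.144  1.651] 0.0 0.0
pan 180 50 25 0.04 [-0.272  0.238  0.222  2.236 -0.217  0.242  1.711] 0.0 0.0
pan 200 40 15 -0.04 [ 0.189  0.127 -0.075  2.375 -0.686  0.33   2.663] 0.0 0.0
pan 200 40 15 0.04 [ 0.167  0.275 -0.103  2.115 -0.454  0.401  2.389] 0.0 0.0
pan 200 50 15 -0.04 [ 1.298  0.277 -1.164  2.487 -0.741  0.13   2.86 ] 8.0 3.5
pan 200 50 15 0.04 [ 1.061  0.425 -1.154  2.346  1.239  0.13   0.782] 0.0 0.0
pan 200 50 25 -0.04 [ 0.422  0.135 -0.275  2.458 -0.83   0.265  2.86 ] 0.0 0.0
pan 200 50 25 0.04 [ 0.282  0.274 -0.199  2.195 -0.5    0.331  2.474] 0.0 0.0
```

Kinematic model is good enough: a 40° tool tilt is out of reach at the rest, but 20° is fine. I'll grip with the tool tilted 20° and compute the retreat and approach.

```bash
cat > tgt.py <<'E'
from g import *
from fk import Rtool,ik,fk
def go(X,R):
    d=(np.asarray(X)-s["ee_pos"])*1e3; w=(R*Ro.from_euler("xyz",s["tcp_rot"]).inv()).as_rotvec(); print("shift",d.round(1),"turn",w.round(3)); return d,w
AZ=np.radians(155.3); TIP=np.array([.557,-.364,.034])
def rodu(az,t): return np.array([np.cos(az)*np.sin(t),np.sin(az)*np.sin(t),np.cos(t)])
RG=Rtool(AZ,np.radians(20)); XG=TIP+.18*rodu(AZ,np.radians(40))+RG.apply([0,0,.005])
E
python3 - <<'E'
from tgt import *
print(XG); go(XG-RG.apply([0,0,.1]),RG); go(XG,RG)
E
```

```text
11.0 [ 0.4189 -0.3133  0.2199] [-0.5681 -0.0815  1.2342  2.4309 -0.9521  0.1304  2.7514] z [ 0.5832 -0.2466 -0.774 ] y [0.4053 0.9141 0.0142] F [-0.6956 -0.2144 -0.0262] 0.00025080883137400104
[ 0.4534 -0.3164  0.1672]
shift [ 3.5 11.2 41.3] turn [ 0.126  0.312 -0.011]
shift [ 34.6  -3.1 -52.7] turn [ 0.126  0.312 -0.011]
```

Request:
send_rows --commands "-10 10 30 0 0 0;-10 12 60 0.04 0.1 0;0 12 80 0.08 0.2 -0.01;3 11 80 0.126 0.312 -0.011;3 11 80 0.126 0.312 -0.011;3 11 60 0.126 0.312 -0.011;3 11 45 0.126 0.312 -0.011;3 11 45 0.126 0.312 -0.011" --hand 1

```text
t: 11.8
ee_pos: [0.4217, -0.3007, 0.2617]
tcp_rot: [3.14, 0.346, 2.713]
ft_force: [0.2, -0.2, -0.9]
width: 0.0854
gripper_force: 0.0
```

```bash
python3 - <<'E'
from tgt import *
go(XG-RG.apply([0,0,.1]),RG); go(XG,RG)
E
```

```text
11.8 [ 0.4217 -0.3007  0.2617] [ 0.162   0.0178  0.4038  2.112  -0.0878  0.672   1.7666] z [ 0.3093 -0.1396 -0.9407] y [0.4149 0.9098 0.0015] F [ 0.2251 -0.1781 -0.9121] 0.08541133829886713
shift [ 0.6 -1.3 -0.6] turn [-0.003 -0.002 -0.003]
shift [ 31.7 -15.6 -94.5] turn [-0.003 -0.002 -0.003]
```

Configuration is good again, so I approach and grip.

Request:
send_rows --commands "8 -4 -24 0 0 0;16 -8 -48 0 0 0;24 -12 -71 0 0 0;32 -16 -94 0 0 0;32 -16 -94 0 0 0;32 -16 -94 0 0 0"

```text
t: 12.4
ee_pos: [0.453, -0.3174, 0.1703]
tcp_rot: [3.141, 0.348, 2.711]
ft_force: [-0.8, 1.0, -0.1]
width: 0.0853
gripper_force: 0.0
```

Request:
send_rows --commands "0 0 0 0 0 0;0 0 0 0 0 0;0 0 0 0 0 0;0 0 0 0 0 0;0 0 0 0 0 0;0 0 0 0 0 0;0 0 0 0 0 0" --hand 0 --squeeze 110

```text
t: 13.1
ee_pos: [0.4539, -0.3185, 0.1717]
tcp_rot: [3.141, 0.35, 2.71]
ft_force: [-5.7, 0.1, 7.4]
width: 0.023
gripper_force: 107.4
```

```bash
python3 - <<'E'
from tgt import *
np.save("grip.npy",np.r_[s["ee_pos"],s["tcp_rot"]])
go(XG,RG)
# stir: tool tilt 28, same azimuth; rod fixed in tool: tip relative
R=RG; tipL=np.array([TIP-XG])@R.as_matrix()  # tool coords
R2=Rtool(AZ,np.radians(28)); 
a=np.array([-np.cos(AZ),-np.sin(AZ),0]); b=np.array([-a[1],a[0],0]); print("a",a,"b",b,"tipL",tipL)
C=np.array([.651,.007,0])
p=np.load("p.npy"); q=s["q"]
for d,l in ((0,.06),(0,0),(0,-.05),(-.04,0),(.045,0)):
    X=C+a*d+b*l+[0,0,.013]-R2.apply(tipL[0]); print(d,l,"TCP",X,*ik(X,R2,p,q))
go(C+b*.06+[0,0,.013]-R2.apply(tipL[0]),R2)
E
```

```text
13.1 [ 0.4539 -0.3185  0.1717] [ 0.2275  0.2214  0.3719  2.1476 -0.3001  0.4564  1.9648] z [ 0.3122 -0.1427 -0.9392] y [0.4177 0.9086 0.0008] F [-5.6882  0.1279  7.3926] 0.022973377961725217
shift [-0.5  2.1 -4.5] turn [-0.     0.002 -0.   ]
a [ 0.9085 -0.4179  0.    ] b [0.4179 0.9085 0.    ] tipL [[-0.0616  0.      0.1641]]
0 0.06 TCP [0.5567 0.1164 0.129 ] [-1.2792  0.4817  1.0618  2.1687 -0.305   0.3486  1.0621] 0.00023133719795204028 7.654449329049219e-05
0 0 TCP [0.5316 0.0619 0.129 ] [-1.2738  0.4056  1.1318  2.2893 -0.3432  0.2706  1.2075] 0.00030143389272225873 7.945534627565906e-05
0 -0.05 TCP [0.5107 0.0165 0.129 ] [-1.2491  0.3365  1.1805  2.3739 -0.3583  0.2116  1.3237] 0.0003844016173578228 8.419596356089376e-05
-0.04 0 TCP [0.4953 0.0786 0.129 ] [-1.4813  0.4089  1.2962  2.3886 -0.4285  0.25    1.2532] 0.00037567181351780743 6.750659278619991e-05
0.045 0 TCP [0.5725 0.0431 0.129 ] [-1.0535  0.4218  0.958   2.1705 -0.2778  0.3043  1.1822] 0.00021784677315818475 8.152884263934682e-05
shift [102.8 434.9 -42.6] turn [-0.059 -0.125 -0.   ]
```

```bash
cat >> tgt.py <<'E'
G=np.load("grip.npy"); RA=Ro.from_euler("xyz",G[3:]); tipL=RA.inv().apply(TIP-G[:3])
AZ2=np.radians(140); R2=Rtool(AZ2,np.radians(28)); a=np.array([-np.cos(AZ2),-np.sin(AZ2),0]); b=np.array([-a[1],a[0],0]); C=np.array([.651,.007,0])
def tcp(d,l,z): return C+a*d+b*l+[0,0,z]-R2.apply(tipL)
def tipnow(): 
    t=s["ee_pos"]+Ro.from_euler("xyz",s["tcp_rot"]).apply(tipL); v=t-C; print("tip",t,"d,l,z mm",(v@a*1e3).round(1),(v@b*1e3).round(1),(t[2]*1e3).round(1))
E
python3 - <<'E'
from tgt import *
print("a",a,"b",b)
p=np.load("p.npy"); q=s["q"]
for d,l,z in ((0,-.062,.12),(0,-.062,.013),(0,0,.013),(0,.05,.013),(-.04,0,.013),(.045,0,.013)):
    X=tcp(d,l,z); print(d,l,z,"TCP",X,*ik(X,R2,p,q))
go(tcp(0,-.062,.12),R2)
print(R2.apply(tipL), RA.apply(tipL))
E
```

```text
13.1 [ 0.4539 -0.3185  0.1717] [ 0.2275  0.2214  0.3719  2.1476 -0.3001  0.4564  1.9648] z [ 0.3122 -0.1427 -0.9392] y [0.4177 0.9086 0.0008] F [-5.6882  0.1279  7.3926] 0.022973377961725217
a [ 0.766  -0.6428  0.    ] b [0.6428 0.766  0.    ]
0 -0.062 0.12 TCP [0.5101 0.0422 0.2408] [-0.3136  0.0442  0.0037  2.2306  0.6547  0.6726  0.0899] 0.00020648507602864962 0.00012568595417335638
0 -0.062 0.013 TCP [0.5101 0.0422 0.1338] [-1.4273  0.536   1.3438  2.3251 -0.47    0.3648  1.0823] 0.00028235668494696204 5.4972062549674954e-05
0 0 0.013 TCP [0.5499 0.0897 0.1338] [-1.3565  0.5892  1.2104  2.1637 -0.3744  0.452   0.8943] 0.00021674588808211497 6.23490468564649e-05
0 0.05 0.013 TCP [0.5821 0.128  0.1338] [-1.286   0.6275  1.0986  2.0193 -0.2942  0.5269  0.7548] 0.0001738626028336582 6.558630478594185e-05
-0.04 0 0.013 TCP [0.5193 0.1154 0.1338] [-1.5053  0.6107  1.3031  2.2346 -0.4331  0.4553  0.8982] 0.00024203372241713198 5.760473912652317e-05
0.045 0 0.013 TCP [0.5844 0.0608 0.1338] [-1.1847  0.5789  1.0986  2.0735 -0.3163  0.46    0.8931] 0.00018290017663130125 6.574362763768297e-05
shift [ 56.2 360.7  69.1] turn [-0.075 -0.117 -0.267]
[ 0.1011 -0.0827 -0.1208] [ 0.1031 -0.0455 -0.1377]
```

Request:
send_rows --commands "0 0 10 0 0 0;0 0 30 0 0 0;0 0 60 0 0 0;0 0 90 0 0 0;0 0 90 0 0 0"

```text
t: 13.6
ee_pos: [0.4559, -0.3191, 0.2656]
tcp_rot: [3.141, 0.356, 2.711]
ft_force: [-0.1, -0.3, -1.0]
width: 0.0225
gripper_force: 108.1
```

Request:
send_rows --commands "7 45 0 -0.015 -0.02 -0.05;14 90 0 -0.03 -0.05 -0.1;21 135 0 -0.045 -0.07 -0.16;28 180 0 -0.06 -0.1 -0.22;35 225 0 -0.075 -0.117 -0.267;42 270 0 -0.075 -0.117 -0.267;50 315 -10 -0.075 -0.117 -0.267;56 361 -20 -0.075 -0.117 -0.267;56 361 -20 -0.075 -0.117 -0.267;56 361 -20 -0.075 -0.117 -0.267"

```text
t: 14.6
ee_pos: [0.5101, 0.0471, 0.2403]
tcp_rot: [3.141, 0.487, 2.447]
ft_force: [0.5, -1.0, -1.8]
width: 0.0229
gripper_force: 108.5
```

```bash
python3 - <<'E'
from tgt import *
tipnow(); go(tcp(0,-.062,.12),R2); go(tcp(0,-.062,.014),R2)
im=capture("scene"); w=capture("wrist"); cv2.imwrite("pics/st1.png",np.hstack([cv2.resize(im[130:350,140:360],(390,390)),cv2.resize(w,None,fx=.71,fy=.93)])[:,:,::-1])
E
```

```text
14.6 [0.5101 0.0471 0.2403] [-0.4184  0.1071 -0.0653  2.1226  0.6421  0.8212 -0.0306] z [ 0.3602 -0.299  -0.8836] y [0.6396 0.7687 0.0006] F [ 0.5292 -0.9667 -1.8098] 0.02286877743087311
tip [ 0.6115 -0.035   0.1193] d,l,z mm -3.3 -57.6 119.3
shift [-0.1 -4.9  0.5] turn [-0.001 -0.001 -0.004]
shift [  -0.1   -4.9 -105.5] turn [-0.001 -0.001 -0.004]Traceback (most recent call last):
  File "<stdin>", line 3, in <module>
    return _nx.concatenate(arrs, 1, dtype=dtype, casting=casting)
           ~~~~~~~~~~~~~~~^^^^^^^^^^^^^^^^^^^^^^^^^^^^^^^^^^^^^^^
ValueError: all the input array dimensions except for the concatenation axis must match exactly, but along dimension 0, the array at index 0 has size 390 and the array at index 1 has size 391
```

```bash
python3 - <<'E'
from tgt import *
S=cam("scene"); W=cam("wrist"); im=capture("scene"); w=capture("wrist"); t=s["ee_pos"]+Ro.from_euler("xyz",s["tcp_rot"]).apply(tipL)
ps=proj(S,t); pw=proj(W,t); print(ps,pw, "crop:",(ps-[140,130])*390/220)
cv2.imwrite("pics/st1.png",np.hstack([cv2.resize(im[130:350,140:360],(390,390)),cv2.resize(w,(400,390))])[:,:,::-1])
E
```

```text
14.7 [0.5107 0.0492 0.2399] [-0.4196  0.1087 -0.0667  2.1215  0.6413  0.8196 -0.0281] z [ 0.3611 -0.2965 -0.8841] y [0.6358 0.7719 0.0008] F [-0.3218 -0.992  -2.2369] 0.02276746912990906
[237.5075 247.1663] [282.8041 246.0639] crop: [172.8541 207.704 ]
```

View pics/st1.png

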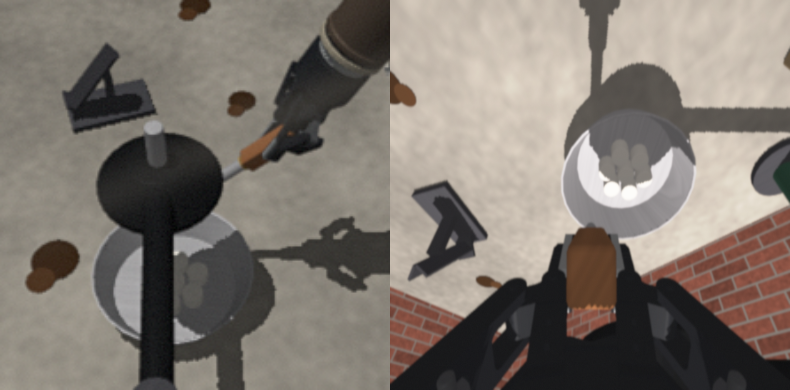

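The rod is held well, with its tip hanging at the pan's near-right side and the hood in place. I lower it beside the stones.

Request:
send_rows --commands "-2 -9 0 0 0 0;-2 -9 -20 0 0 0;-2 -9 -45 0 0 0;-2 -9 -70 0 0 0;-2 -9 -90 0 0 0;-2 -9 -104 0 0 0;-2 -9 -104 0 0 0;-2 -9 -104 0 0 0"

```text
t: 15.6
ee_pos: [0.5081, 0.0327, 0.1374]
tcp_rot: [-3.141, 0.488, 2.443]
ft_force: [-0.0, 0.4, -0.6]
width: 0.0228
gripper_force: 108.6
```

```bash
python3 - <<'E'
from tgt import *
tipnow(); go(tcp(0,-.064,.014),R2)
E
```

```text
15.6 [0.5081 0.0327 0.1374] [-0.4387  0.2643 -0.0149  2.2436  0.8645  0.6041 -0.2998] z [ 0.3587 -0.3022 -0.8832] y [ 0.6435  0.7655 -0.0006] F [-0.0177  0.4351 -0.6113] 0.022801385919057008
tip [ 0.609  -0.0501  0.0165] d,l,z mm 4.6 -70.7 16.5
shift [ 0.7  8.  -2.6] turn [ 0.    -0.001  0.001]
```

Request:
send_rows --commands "6 8 -2 0 0 0;12 16 -2 0 0 0;18 24 -2 0 0 0;24 32 -2 0 0 0;30 40 -2 0 0 0;36 48 -2 0 0 0;42 56 -2 0 0 0;48 64 -2 0 0 0;54 72 -2 0 0 0;60 80 -2 0 0 0"

```text
t: 16.6
ee_pos: [0.569, 0.1156, 0.1349]
tcp_rot: [3.141, 0.488, 2.445]
ft_force: [0.0, -0.1, -1.8]
width: 0.0224
gripper_force: 108.6
```

```bash
python3 - <<'E'
from tgt import *
tipnow()
P=s["ee_pos"]+Ro.from_euler("xyz",s["tcp_rot"]).apply(tipL)
for r0,r1,n,ph in ((30,38,10,0),(38,38,10,1)):
    pass
# circle waypoints: angle measured from +b towards +a
import math
rows=[]
for i in range(1,31):
    th=math.radians(25*i); r=min(30+1.2*i,38); d,l=r*math.sin(th),r*math.cos(th); d=max(d,-36)
    X=C+a*d/1e3+b*l/1e3; rows.append(((X-P)[:2]*1e3).round())
print(np.array(rows).tolist())
E
```

```text
16.6 [0.569  0.1156 0.1349] [-0.5027  0.3912 -0.055   2.0471  0.7969  0.7036 -0.2985] z [ 0.3601 -0.2998 -0.8834] y [0.6412 0.7674 0.0009] F [ 0.045  -0.0618 -1.8384] 0.022392032617305376
tip [0.6702 0.0333 0.014 ] d,l,z mm -2.1 32.5 14.0
[[9.0, -13.0], [13.0, -26.0], [11.0, -40.0], [3.0, -53.0], [-10.0, -61.0], [-26.0, -63.0], [-41.0, -57.0], [-52.0, -45.0], [-57.0, -30.0], [-55.0, -13.0], [-45.0, -1.0], [-32.0, 9.0], [-16.0, 12.0], [-0.0, 7.0], [12.0, -4.0], [18.0, -20.0], [17.0, -36.0], [10.0, -51.0], [-3.0, -61.0], [-19.0, -64.0], [-35.0, -61.0], [-48.0, -51.0], [-56.0, -36.0], [-57.0, -20.0], [-49.0, -6.0], [-38.0, 7.0], [-23.0, 12.0], [-6.0, 9.0], [8.0, 1.0], [16.0, -13.0]]
```

Request:
send_rows --commands "9 -13 0 0 0 0;13 -26 0 0 0 0;11 -40 0 0 0 0;3 -53 0 0 0 0;-10 -61 0 0 0 0;-26 -63 0 0 0 0;-41 -57 0 0 0 0;-52 -45 0 0 0 0;-57 -30 0 0 0 0;-55 -13 0 0 0 0"

```text
t: 17.6
ee_pos: [0.5125, 0.1014, 0.1352]
tcp_rot: [-3.142, 0.488, 2.444]
ft_force: [1.2, -0.2, -2.4]
width: 0.0223
gripper_force: 108.6
```

Request:
send_rows --commands "10 12 0 0 0 0;23 22 0 0 0 0;39 25 0 0 0 0;55 20 0 0 0 0;67 9 0 0 0 0;73 -7 0 0 0 0;72 -23 0 0 0 0;65 -38 0 0 0 0;52 -48 0 0 0 0;36 -51 0 0 0 0"

```text
t: 18.6
ee_pos: [0.5507, 0.0507, 0.1365]
tcp_rot: [3.135, 0.49, 2.444]
ft_force: [5.6, 2.2, 2.9]
width: 0.0229
gripper_force: 109.3
```

Request:
send_rows --commands "-16 3 0 0 0 0;-29 13 0 0 0 0;-37 28 0 0 0 0;-38 44 0 0 0 0;-30 58 0 0 0 0;-19 71 0 0 0 0;-4 76 0 0 0 0;13 73 0 0 0 0;27 65 0 0 0 0;35 51 0 0 0 0"

```text
t: 19.6
ee_pos: [0.5852, 0.1015, 0.1348]
tcp_rot: [3.141, 0.488, 2.445]
ft_force: [0.2, 0.6, -1.8]
width: 0.0224
gripper_force: 109.0
```

```bash
python3 - <<'E'
from tgt import *
tipnow()
E
```

```text
19.6 [0.5852 0.1015 0.1348] [-0.4641  0.4036 -0.0532  2.0265  0.7982  0.6915 -0.2597] z [ 0.36   -0.3003 -0.8833] y [0.6412 0.7674 0.0005] F [ 0.1555  0.642  -1.7696] 0.022420530161397428
tip [0.6864 0.0191 0.0139] d,l,z mm 19.4 32.1 13.9
```

Request:
send_rows --commands "-5 4 20 0 0 0;-12 9 45 0 0 0;-18 15 70 0 0 0;-30 -5 95 0 0 0;-52 -28 105 0 0 0;-75 -54 105 0 0 0;-75 -54 105 0 0 0;-75 -54 105 0 0 0;-75 -54 105 0 0 0"

```text
t: 20.5
ee_pos: [0.5096, 0.0474, 0.24]
tcp_rot: [3.141, 0.488, 2.444]
ft_force: [-0.2, 0.4, -1.8]
width: 0.0225
gripper_force: 109.1
```

```bash
python3 - <<'E'
from tgt import *
tipnow(); W=cam("wrist"); w=capture("wrist"); cv2.imwrite("pics/w5.png",w[:,:,::-1]); np.save("w5T.npy",W["T"])
for r in masks_of("stone0","wrist")[:10]: 
    X=onz(W,r["at"],.018); v=X-C; print(round(r["conf"],2),np.round(r["at"]),X[:2],"d,l",(v@a*1e3).round(),(v@b*1e3).round())
c=proj(W,[.651,.007,.02]); print(c)
x,y=c.astype(int); k=w[y-85:y+75,x-105:x+105]; g=cv2.convertScaleAbs(k,alpha=1.3); 
for n,m in (("top",cam("top")),("scene",cam("scene"))): pass
k=np.clip((k/255.)**.6*255,0,255).astype(np.uint8); cv2.imwrite("pics/w5c.png",cv2.resize(k,None,fx=3.7,fy=3.7,interpolation=cv2.INTER_CUBIC)[:,:,::-1])
E
```

```text
20.5 [0.5096 0.0474 0.24  ] [-0.3946  0.109  -0.0934  2.1217  0.6474  0.8252 -0.0402] z [ 0.3598 -0.3006 -0.8833] y [0.6419 0.7668 0.0005] F [-0.1617  0.4391 -1.7676] 0.022475793753275037
tip [ 0.6108 -0.0351  0.1191] d,l,z mm -3.8 -58.1 119.1
0.95 [336. 223.] [ 0.7195 -0.0241] d,l 72.0 20.0
0.93 [274. 193.] [ 0.6173 -0.0558] d,l 15.0 -70.0
0.8 [353. 144.] [0.6172 0.0635] d,l -62.0 22.0
0.79 [384. 174.] [0.6811 0.0702] d,l -18.0 68.0
0.63 [275. 171.] [ 0.5908 -0.0306] d,l -22.0 -67.0
0.58 [299. 218.] [ 0.676  -0.0595] d,l 62.0 -35.0
[328.0953 185.8421]
```

View pics/w5c.png

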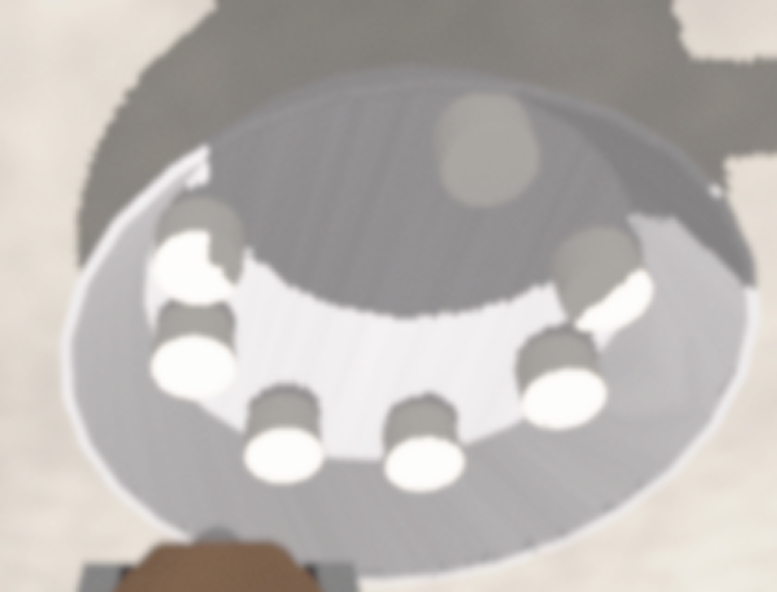

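The stirred view shows all seven stones spread along the pan wall: six measured at r ≈ 65–75 mm, and the seventh at crop (560,380) lies on the same ring. They began within 33 mm of the centre, so each has moved at least 25 mm. Next I take the rod home.

```bash
python3 - <<'E'
from tgt import *
print((onz(cam("wrist"),(374,203),.018)-C)[:2]*1e3)
go(G[:3]+[0,0,.09],RA)
E
```

```text
20.6 [0.5097 0.0478 0.2397] [-0.3951  0.1099 -0.0936  2.1214  0.6473  0.8253 -0.0401] z [ 0.3594 -0.3006 -0.8834] y [ 0.6415  0.7672 -0.0001] F [ 0.2429  0.4073 -1.888 ] 0.023000406600500057
[66.8585 30.1806]
shift [ -55.8 -366.3   22. ] turn [0.074 0.116 0.265]
```

Request:
send_rows --commands "-6 -40 10 0 0 0;-13 -85 22 0 0 0;-20 -130 22 0.015 0.02 0.05;-27 -175 22 0.03 0.05 0.1;-34 -220 22 0.045 0.07 0.16;-41 -265 22 0.06 0.1 0.22;-48 -310 22 0.074 0.116 0.265;-56 -350 22 0.074 0.116 0.265;-56 -366 22 0.074 0.116 0.265;-56 -366 22 0.074 0.116 0.265"

```text
t: 21.6
ee_pos: [0.4525, -0.3229, 0.2621]
tcp_rot: [-3.14, 0.351, 2.708]
ft_force: [0.6, 0.7, -1.4]
width: 0.0227
gripper_force: 109.0
```

Request:
send_rows --commands "0 0 0 0 0 0;0 0 0 0 0 0"

```text
t: 21.8
ee_pos: [0.4532, -0.3188, 0.2611]
tcp_rot: [-3.142, 0.349, 2.709]
ft_force: [0.4, 0.1, -1.9]
width: 0.0225
gripper_force: 109.1
```

```bash
python3 - <<'E'
from tgt import *
go(G[:3]+[0,0,.0],RA)
S=cam("scene");T=cam("top")
tip=s["ee_pos"]+Ro.from_euler("xyz",s["tcp_rot"]).apply(tipL); 
u=Ro.from_euler("xyz",s["tcp_rot"]).apply(RA.inv().apply(rodu(AZ,np.radians(40))))
for n,m in (("scene",S),("top",T)):
    im=capture(n); r=masks_of("rod",n)
    for q in r[:1]:
        k=q["mask"].astype(np.uint8); ys,xs=np.nonzero(k); A=np.c_[xs,ys]; print(n,q["conf"],q["at"],cv2.fitLine(A.astype(np.float32),cv2.DIST_L2,0,.01,.01).ravel())
        print("pred tip",proj(m,tip),"mid",proj(m,tip+u*.1),"ext",A[ys.argmax()],A[xs.argmin()],A[ys.argmin()])
E
```

```text
21.8 [ 0.4532 -0.3188  0.2611] [ 0.1526  0.0901  0.4301  2.0451 -0.1381  0.673   1.8063] z [ 0.3103 -0.1433 -0.9398] y [ 0.4189  0.908  -0.0001] F [ 0.4006  0.0943 -1.9191] 0.02246781159200297
shift [  0.7   0.3 -89.5] turn [ 0.    -0.002  0.001]
scene 0.89 [196.2, 131.4] [  0.5633  -0.8263 194.7118 137.7445]
pred tip [176.5882 165.0438] mid [195.5181 139.0436] ext [176 165] [174 162] [208 110]
```

Request:
send_rows --commands "1 0 -20 0 0 0;1 0 -40 0 0 0;1 0 -55 0 0 0;1 0 -68 0 0 0;1 0 -78 0 0 0;1 0 -85 0 0 0;1 0 -88 0 0 0;1 0 -88 0 0 0;1 0 -88 0 0 0"

```text
t: 22.9
ee_pos: [0.4545, -0.319, 0.1744]
tcp_rot: [3.141, 0.351, 2.71]
ft_force: [-0.0, -0.2, -2.3]
width: 0.0225
gripper_force: 109.3
```

Request:
send_rows --commands "0 0 -1 0 0 0;0 0 -2 0 0 0;0 0 -3 0 0 0;0 0 -3 0 0 0;0 0 -3 0 0 0"

```text
t: 23.4
ee_pos: [0.4542, -0.319, 0.172]
tcp_rot: [3.14, 0.352, 2.709]
ft_force: [-7.7, 4.5, 10.7]
width: 0.0227
gripper_force: 111.3
```

Request:
send_rows --commands "0 0 0 0 0 0;0 0 0 0 0 0;0 0 0 0 0 0;0 0 0 0 0 0;0 0 0 0 0 0;0 0 0 0 0 0" --hand 1

```text
t: 24.0
ee_pos: [0.4543, -0.3188, 0.1708]
tcp_rot: [3.141, 0.351, 2.71]
ft_force: [-1.1, 0.2, 0.0]
width: 0.0851
gripper_force: 0.0
```

Request:
send_rows --commands "-3 1 9 0 0 0;-9 4 28 0 0 0;-19 9 56 0 0 0;-28 13 85 0 0 0;-37 17 113 0 0 0;-37 17 150 0 0 0;-37 17 180 0 0 0;-37 17 180 0 0 0"

```text
t: 24.8
ee_pos: [0.4184, -0.3031, 0.3563]
tcp_rot: [3.141, 0.359, 2.709]
ft_force: [0.9, 1.1, 0.0]
width: 0.0855
gripper_force: 0.0
```

```bash
python3 - <<'E'
from tgt import *
K=[]
for n,f,box in (("scene","scene0",(150,110,260,220)),("top","top0",(370,180,450,260))):
    im=capture(n)[:,:,::-1]; o=cv2.imread(f"pics/{f}.png"); x0,y0,x1,y1=box
    for i in (o,im): K.append(cv2.resize(i[y0:y1,x0:x1],(290,290),interpolation=cv2.INTER_CUBIC))
    hc=[]
    for i in (o,im):
        hs=cv2.cvtColor(np.ascontiguousarray(i[y0:y1,x0:x1]),cv2.COLOR_BGR2HSV); k=((hs[...,1]>120)&(hs[...,2]>70)&(hs[...,0]<25)).astype(np.uint8); nn,l,st,ce=cv2.connectedComponentsWithStats(k); j=1+np.argmax(st[1:,4]); hc.append((ce[j]+[x0,y0]).round(2).tolist()+[int(st[j,4])])
    print(n,hc)
    full=cv2.resize(im[100:360,120:450],(290,228)) ; cv2.imwrite(f"pics/full_{n}.png",im)
fin=np.vstack([np.hstack(K[:2]),np.hstack(K[2:])]); t=cv2.imread("pics/full_top.png")[110:240,220:350]; z=cv2.imread("pics/full_scene.png")[170:340,150:320]
cv2.imwrite("pics/fin.png",np.hstack([fin,np.vstack([cv2.resize(t,(200,290)),cv2.resize(z,(200,290))])]))
E
```

```text
24.8 [ 0.4184 -0.3031  0.3563] [ 0.1099 -0.0913  0.4252  1.9767 -0.0013  0.8911  1.6791] z [ 0.3194 -0.1465 -0.9362] y [0.4192 0.9079 0.0009] F [0.8528 1.098  0.0287] 0.08554561442373515
scene [[213.2, 140.59, 158], [213.7, 141.22, 151]]
top [[411.53, 237.34, 179], [413.02, 230.89, 57]]
```

View pics/fin.png

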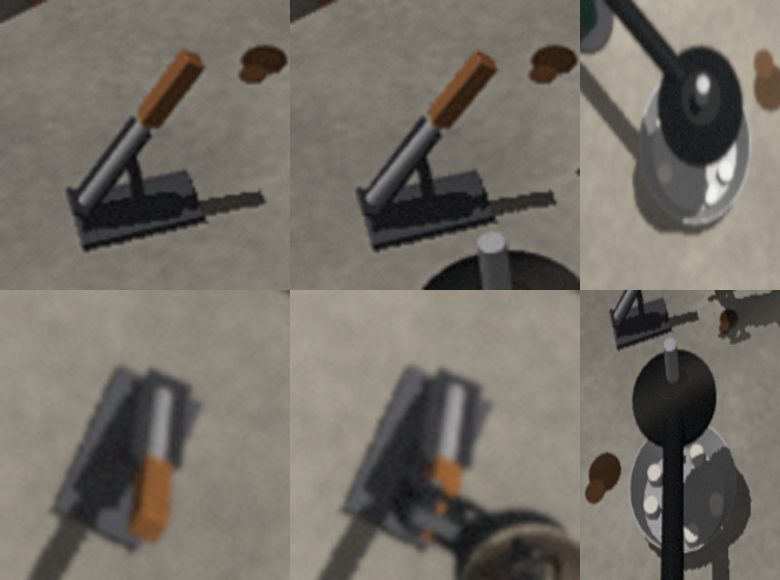

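Request:
send_rows --commands "-10 40 20 0 0 0;-10 85 30 0 0 0;-10 130 30 0 0 0;-10 175 30 0 0 0;-10 210 30 0 0 0;-10 210 30 0 0 0"

```text
t: 25.5
ee_pos: [0.4068, -0.0878, 0.3797]
tcp_rot: [-3.141, 0.349, 2.716]
ft_force: [-0.5, -1.1, -0.1]
width: 0.0854
gripper_force: 0.0
```

```bash
python3 - <<'E'
from tgt import *
S,T=cam("scene"),cam("top")
for n,f,m in (("scene","scene0",S),("top","top0",T)):
    im=capture(n)[:,:,::-1]; o=cv2.imread(f"pics/{f}.png"); ims=np.ascontiguousarray(im); cv2.imwrite(f"pics/z_{n}.png",ims)
    u=rodu(AZ,np.radians(40)); tip,e=proj(m,TIP),proj(m,TIP+.22*u); ax=(e-tip)/np.linalg.norm(e-tip); print(n,"tip->end px",(e-tip).round(1))
    def reg(box,name):
        x0,y0,x1,y1=[int(v) for v in box]; g=[cv2.cvtColor(np.ascontiguousarray(i),cv2.COLOR_BGR2GRAY).astype(np.float32) for i in (o,ims)]
        w=np.eye(2,3,dtype=np.float32)
        try:
            cc,w=cv2.findTransformECC(g[0][y0:y1,x0:x1],g[1],np.array([[1,0,x0],[0,1,y0]],np.float32),cv2.MOTION_TRANSLATION,(3,200,1e-5),None,3); d=w[:,2]-[x0,y0]; print(name,round(cc,3),d.round(2),"along axis",(d@ax).round(2))
        except cv2.error as ex: print(name,"fail")
    h=proj(m,TIP+.185*u); reg((h[0]-13,h[1]-13,h[0]+13,h[1]+13),"handle")
    b=proj(m,TIP+.06*u-[0,0,.06]); reg((b[0]-14,b[1]-6,b[0]+16,b[1]+16),"base")
    k=(255*0)
for n in ("firebrick","sprayjar","wirebrush","pan","hood_knob"):
    capture("top"); r=masks_of(n,"top"); print(n,r[0]["at"] if r else None,round(r[0]["conf"],2) if r else "")
E
```

```text
25.5 [ 0.4068 -0.0878  0.3797] [ 0.0123 -0.2623 -0.0301  2.0642  0.1637  1.0282  1.0646] z [ 0.3114 -0.1417 -0.9397] y [ 0.413   0.9107 -0.0005] F [-0.4797 -1.1157 -0.0757] 0.08535608323851744
scene tip->end px [ 41.7 -54.8]
handle 0.993 [0.66 0.36] along axis 0.11
base 0.986 [-0.24 -0.16] along axis -0.02
top tip->end px [-4.2 36.5]
handle 0.997 [-0.14  0.02] along axis 0.04
base 0.996 [ 0.11 -0.05] along axis -0.07
firebrick None 
sprayjar [149.6, 215.6] 0.8
wirebrush [203.5, 272.9] 0.85
pan [290.2, 192.7] 0.97
hood_knob [288.6, 144.1] 0.65
```

```bash
python3 - <<'E'
from tgt import *
for n in ("scene","top"):
    m=cam(n); o,i2=[cv2.cvtColor(cv2.imread(f"pics/{k}.png"),cv2.COLOR_BGR2GRAY).astype(np.float32) for k in (n+"0","z_"+n)]
    u=rodu(AZ,np.radians(40)); J=lambda X:np.array([(proj(m,X+np.eye(3)[k]*.001)-proj(m,X)) for k in range(3)]).T
    for sc in (.05,.08,.11,.15,.18,.21):
        X=TIP+u*sc; c=proj(m,X).round().astype(int); x0,y0=c-7
        try:
            cc,w=cv2.findTransformECC(o[y0:y0+15,x0:x0+15],i2,np.array([[1,0,x0],[0,1,y0]],np.float32),cv2.MOTION_TRANSLATION,(3,200,1e-5),None,3); print(n,sc,round(cc,3),(w[:,2]-[x0,y0]).round(2))
        except cv2.error: print(n,sc,"fail")
    print("px per mm x,y,z",J(TIP+u*.15).round(2).tolist())
E
```

```text
26.1 [ 0.4073 -0.092   0.3809] [ 0.0147 -0.2619 -0.0226  2.0617  0.1645  1.0282  1.0676] z [ 0.3121 -0.1435 -0.9391] y [0.4189 0.9081 0.0005] F [-0.244   0.3261 -0.5631] 0.08540649929469302
scene 0.05 0.948 [-0.2  -0.54]
scene 0.08 0.982 [-0.2  -0.21]
scene 0.11 0.989 [ 0.04 -0.04]
scene 0.15 0.993 [ 0.48 -0.1 ]
scene 0.18 0.995 [ 1.44 -0.67]
scene 0.21 0.995 [0.89 0.47]
px per mm x,y,z [[-0.29, 0.22, -0.04], [0.16, 0.18, -0.27]]
top 0.05 0.995 [0.17 0.98]
top 0.08 0.992 [ 0.19 -0.09]
top 0.11 0.998 [0.08 0.05]
top 0.15 0.995 [-0.22  0.21]
top 0.18 0.996 [-0.44  0.69]
top 0.21 0.979 [-0.27  0.16]
px per mm x,y,z [[-0.01, -0.35, 0.09], [-0.35, -0.01, -0.04]]
```

Axially the rod is home to within about 0.4 mm. The perpendicular shifts reverse sign along its length, though, which points to a ~1.5° tip-up over the trough's lip, held by friction at the stop. I'll regrip and seat it flat.

```bash
python3 - <<'E'
from tgt import *
go(G[:3]-RA.apply([0,0,.11]),RA); go(G[:3],RA)
E
```

```text
26.1 [ 0.4073 -0.092   0.3809] [ 0.0147 -0.2619 -0.0226  2.0617  0.1645  1.0282  1.0676] z [ 0.3121 -0.1435 -0.9391] y [0.4189 0.9081 0.0005] F [-0.244   0.3261 -0.5631] 0.08540649929469302
shift [  12.3 -210.8 -105.9] turn [0.    0.    0.001]
shift [  46.6 -226.5 -209.2] turn [0.    0.    0.001]
```

Request:
send_rows --commands "3 -50 0 0 0 0;6 -100 0 0 0 0;9 -150 0 0 0 0;12 -195 -10 0 0 0;12 -211 -50 0 0 0;12 -211 -90 0 0 0;12 -211 -106 0 0 0;12 -211 -106 0 0 0"

```text
t: 26.9
ee_pos: [0.4179, -0.3022, 0.2721]
tcp_rot: [3.142, 0.345, 2.709]
ft_force: [-0.6, -0.1, 0.8]
width: 0.0854
gripper_force: 0.0
```

Request:
send_rows --commands "9 -4 -26 0 0 0;17 -8 -52 0 0 0;26 -12 -78 0 0 0;34 -16 -103 0 0 0;34 -16 -103 0 0 0;34 -16 -103 0 0 0"

```text
t: 27.5
ee_pos: [0.4536, -0.3192, 0.1729]
tcp_rot: [3.141, 0.351, 2.71]
ft_force: [-0.1, -0.5, -0.6]
width: 0.0851
gripper_force: 0.0
```

Request:
send_rows --commands "0 0 0 0 0 0;0 0 0 0 0 0;0 0 0 0 0 0;0 0 0 0 0 0;0 0 0 0 0 0;0 0 0 0 0 0" --hand 0 --squeeze 80

```text
t: 28.1
ee_pos: [0.4533, -0.3188, 0.1725]
tcp_rot: [3.141, 0.351, 2.71]
ft_force: [-4.0, 1.8, 7.2]
width: 0.0229
gripper_force: 77.5
```

Request:
send_rows --commands "-2 1 4 0 0 0;-3 1 8 0 0 0;-3 1 8 0.008 0.018 0;-3 1 8 0.016 0.035 0;-3 1 8 0.016 0.035 0"

```text
t: 28.6
ee_pos: [0.4513, -0.3179, 0.1802]
tcp_rot: [3.142, 0.312, 2.711]
ft_force: [0.6, 0.5, -0.5]
width: 0.0231
gripper_force: 78.1
```

Request:
send_rows --commands "-1 0 -1 0 0 0;-2 1 -2 0 0 0;-2 1 -2 0 0 0;-2 1 -2 0 0 0"

```text
t: 29.0
ee_pos: [0.4502, -0.3176, 0.1791]
tcp_rot: [-3.141, 0.317, 2.71]
ft_force: [6.5, -1.0, 1.5]
width: 0.0229
gripper_force: 78.4
```

Request:
send_rows --commands "1 0 -1 0 0 0;2 -1 -3 0 0 0;3 -1 -4 0 0 0;3 -1 -4 0 0 0"

```text
t: 29.4
ee_pos: [0.4531, -0.3188, 0.1754]
tcp_rot: [-3.141, 0.317, 2.71]
ft_force: [5.1, -0.9, 4.3]
width: 0.0226
gripper_force: 79.0
```

Request:
send_rows --commands "0 0 0 0 0 0;0 0 0 0 0 0;0 0 0 0 0 0;0 0 0 0 0 0;0 0 0 0 0 0;0 0 0 0 0 0" --hand 1

```text
t: 30.0
ee_pos: [0.4511, -0.3178, 0.1737]
tcp_rot: [3.141, 0.312, 2.71]
ft_force: [0.8, -0.5, 0.1]
width: 0.0853
gripper_force: 0.0
```

Request:
send_rows --commands "-3 1 9 0 0 0;-9 4 28 0 0 0;-19 9 56 0 0 0;-28 13 85 0 0 0;-37 17 113 0 0 0;-37 50 150 0 0 0;-37 95 180 0 0 0;-37 140 190 0 0 0;-37 180 190 0 0 0;-37 210 190 0 0 0"

```text
t: 31.0
ee_pos: [0.4139, -0.1057, 0.3654]
tcp_rot: [3.14, 0.315, 2.711]
ft_force: [1.4, -0.3, 0.2]
width: 0.0853
gripper_force: 0.0
```

```bash
cat > chk.py <<'E'
from tgt import *
for n in ("scene","top"):
    m=cam(n); im=np.mean([capture(n)[:,:,::-1].astype(np.float32) for _ in range(3)],0).astype(np.uint8); cv2.imwrite(f"pics/z_{n}.png",im)
    o,i2=[cv2.cvtColor(k,cv2.COLOR_BGR2GRAY).astype(np.float32) for k in (cv2.imread(f"pics/{n}0.png"),im)]
    u=rodu(AZ,np.radians(40)); t0,e0=proj(m,TIP),proj(m,TIP+.22*u); ax=(e0-t0)/np.linalg.norm(e0-t0); pp=np.array([-ax[1],ax[0]])
    for sc,w in ((.05,7),(.08,7),(.11,7),(.15,7),(.18,7),(.21,7),(.185,13)):
        x0,y0=proj(m,TIP+u*sc).round().astype(int)-w
        try:
            cc,W=cv2.findTransformECC(o[y0:y0+2*w+1,x0:x0+2*w+1],i2,np.array([[1,0,x0],[0,1,y0]],np.float32),cv2.MOTION_TRANSLATION,(3,200,1e-5),None,3); d=W[:,2]-[x0,y0]; print(n,sc,w,round(cc,3),"along",(d@ax).round(2),"perp",(d@pp).round(2))
        except cv2.error: print(n,sc,"fail")
E
python3 chk.py
```

```text
31.0 [ 0.4139 -0.1057  0.3654] [-0.0827 -0.2275  0.1013  2.0616  0.1715  1.0218  1.0906] z [ 0.282  -0.1284 -0.9508] y [0.4174 0.9087 0.0011] F [ 1.3834 -0.2651  0.1624] 0.08528863242670291
scene 0.05 7 0.98 along 0.06 perp -0.26
scene 0.08 7 0.988 along -0.08 perp -0.16
scene 0.11 7 0.991 along -0.01 perp 0.04
scene 0.15 7 0.995 along 0.41 perp 0.26
scene 0.18 7 0.996 along 1.75 perp 0.49
scene 0.21 7 0.996 along 0.21 perp 0.68
scene 0.185 13 0.997 along 0.15 perp 0.52
top 0.05 7 0.999 along 0.34 perp -0.05
top 0.08 7 0.997 along -0.26 perp -0.03
top 0.11 7 0.999 along -0.05 perp 0.03
top 0.15 7 0.997 along 0.16 perp 0.14
top 0.18 7 0.997 along 0.54 perp 0.16
top 0.21 7 0.984 along 0.17 perp 0.01
top 0.185 13 0.998 along 0.04 perp 0.04
```

```bash
python3 - <<'E'
from tgt import *
for n,B in (("scene",("s2","z_scene")),("top",("t2","z_top"))):
    m=cam(n); o=cv2.cvtColor(cv2.imread(f"pics/{n}0.png"),cv2.COLOR_BGR2GRAY).astype(np.float32)
    u=rodu(AZ,np.radians(40)); t0,e0=proj(m,TIP),proj(m,TIP+.22*u); ax=(e0-t0)/np.linalg.norm(e0-t0); pp=np.array([-ax[1],ax[0]])
    for f in B:
        i2=cv2.cvtColor(cv2.imread(f"pics/{f}.png"),cv2.COLOR_BGR2GRAY).astype(np.float32); out=[]
        for sc,w in ((.05,7),(.08,7),(.11,7),(.15,7),(.18,7),(.21,7)):
            x0,y0=proj(m,TIP+u*sc).round().astype(int)-w
            try:
                cc,W=cv2.findTransformECC(o[y0:y0+2*w+1,x0:x0+2*w+1],i2,np.array([[1,0,x0],[0,1,y0]],np.float32),cv2.MOTION_TRANSLATION,(3,200,1e-5),None,3); d=W[:,2]-[x0,y0]; out.append((d@pp).round(2))
            except cv2.error: out.append(None)
        # cradle/bench reference left of rest
        x0,y0=proj(m,TIP+[-.1,.09,-.034]).round().astype(int)-9
        print(f,out)
E
```

```text
31.3 [ 0.414  -0.1091  0.3641] [-0.0804 -0.224   0.1077  2.0611  0.1706  1.0205  1.0967] z [ 0.2792 -0.1289 -0.9515] y [0.4201 0.9075 0.0003] F [-0.0678 -0.4513 -1.2634] 0.08526313461322299
s2 [np.float64(0.04), np.float64(0.0), np.float64(0.02), np.float64(-0.07), np.float64(-0.06), np.float64(-0.14)]
z_scene [np.float64(-0.26), np.float64(-0.16), np.float64(0.04), np.float64(0.26), np.float64(0.49), np.float64(0.68)]
t2 [np.float64(-0.0), np.float64(0.03), np.float64(-0.0), np.float64(0.02), np.float64(-0.0), np.float64(-0.76)]
z_top [np.float64(-0.05), np.float64(-0.03), np.float64(0.03), np.float64(0.14), np.float64(0.16), np.float64(0.01)]
```

The rod still sits about 1° tip-up: the baseline image comparison reads zero, so this is real. One more seating, this time rotating past flush with a softer grip.

```bash
python3 - <<'E'
from tgt import *
R=Ro.from_euler("xyz",s["tcp_rot"]); go(G[:3]-R.apply([0,0,.1]),R)
print(R.apply([0,0,100]))
E
```

```text
31.3 [ 0.414  -0.1091  0.3641] [-0.0804 -0.224   0.1077  2.0611  0.1706  1.0205  1.0967] z [ 0.2792 -0.1289 -0.9515] y [0.4201 0.9075 0.0003] F [-0.0678 -0.4513 -1.2634] 0.08526313461322299
shift [  11.9 -196.6  -97.3] turn [0. 0. 0.]
[ 27.921  -12.8923 -95.1536]
```

Request:
send_rows --commands "3 -50 0 0 0 0;6 -100 0 0 0 0;9 -150 0 0 0 0;12 -185 -10 0 0 0;12 -197 -50 0 0 0;12 -197 -97 0 0 0;12 -197 -97 0 0 0;12 -197 -97 0 0 0"

```text
t: 32.1
ee_pos: [0.4258, -0.3055, 0.2673]
tcp_rot: [-3.141, 0.311, 2.708]
ft_force: [0.6, -0.8, 0.3]
width: 0.0856
gripper_force: 0.0
```

Request:
send_rows --commands "7 -3 -24 0 0 0;14 -6 -48 0 0 0;21 -10 -72 0 0 0;28 -13 -95 0 0 0;28 -13 -95 0 0 0;28 -13 -95 0 0 0"

```text
t: 32.7
ee_pos: [0.4553, -0.3185, 0.174]
tcp_rot: [3.141, 0.314, 2.71]
ft_force: [0.4, -0.3, 0.1]
width: 0.0856
gripper_force: 0.0
```

Request:
send_rows --commands "0 0 0 0 0 0;0 0 0 0 0 0;0 0 0 0 0 0;0 0 0 0 0 0;0 0 0 0 0 0;0 0 0 0 0 0" --hand 0 --squeeze 40

```text
t: 33.3
ee_pos: [0.454, -0.3184, 0.1724]
tcp_rot: [3.141, 0.313, 2.709]
ft_force: [-4.7, 0.0, 7.5]
width: 0.0235
gripper_force: 40.6
```

Request:
send_rows --commands "-1 0 4 0 0 0;1 0 8 0 0 0;1 0 8 0.011 0.024 0;1 0 8 0.022 0.047 0;1 0 8 0.022 0.047 0;1 0 8 0.022 0.047 0"

```text
t: 33.9
ee_pos: [0.4556, -0.3178, 0.1799]
tcp_rot: [3.141, 0.261, 2.71]
ft_force: [1.7, -1.1, -1.1]
width: 0.0233
gripper_force: 39.7
```

Request:
send_rows --commands "-1 0 -1 0 0 0;-2 1 -2 0 0 0;-2 1 -2 0 0 0;-3 1 -3 0 0 0;-3 1 -3 0 0 0"

```text
t: 34.4
ee_pos: [0.4529, -0.3176, 0.1776]
tcp_rot: [3.141, 0.263, 2.709]
ft_force: [1.6, -4.6, 3.1]
width: 0.0237
gripper_force: 39.9
```

Request:
send_rows --commands "-1 0 -1 0 0 0;-1 1 -1 0 0 0;-2 1 -2 0 0 0;-2 1 -2 0 0 0"

```text
t: 34.8
ee_pos: [0.4504, -0.3169, 0.1754]
tcp_rot: [-3.141, 0.262, 2.709]
ft_force: [1.1, -5.7, 3.3]
width: 0.0236
gripper_force: 40.2
```

Past flush now, with the grip slipping. I'll back out, rotate further, and stop at the flush height.

Request:
send_rows --commands "2 -1 2 0 0 0;5 -2 4 0 0 0;5 -2 4 0.013 0.028 0;5 -2 4 0.026 0.055 0;5 -2 4 0.026 0.055 0;5 -2 4 0.026 0.055 0"

```text
t: 35.4
ee_pos: [0.4551, -0.3174, 0.1783]
tcp_rot: [3.14, 0.199, 2.71]
ft_force: [1.7, -2.4, -1.4]
width: 0.0231
gripper_force: 39.7
```

Request:
send_rows --commands "-1 0 -1 0 0 0;-2 1 -2 0 0 0;-3 1 -2 0 0 0;-3 1 -2 0 0 0;-3 1 -2 0 0 0"

```text
t: 35.9
ee_pos: [0.4528, -0.3174, 0.1775]
tcp_rot: [3.141, 0.202, 2.709]
ft_force: [3.6, -4.5, 0.8]
width: 0.0235
gripper_force: 39.8
```

```bash
python3 - <<'E'
from tgt import *
v=(s["ee_pos"]-[.454,-.3184,.1724])*1e3; u=rodu(AZ,np.radians(40)); xc=np.array([.696,-.32,.643]); print("u",v@u,"x",v@xc,"Fx",s["ft_force"]@xc,"Fu",s["ft_force"]@u)
E
python3 chk.py | grep -v "18\|21"
```

```text
35.9 [ 0.4528 -0.3174  0.1775] [ 0.109   0.28    0.5153  2.0358 -0.2727  0.6773  1.9296] z [ 0.1824 -0.0833 -0.9797] y [0.4189 0.908  0.0008] F [ 3.5526 -4.4732  0.7804] 0.023534721336034996
u 4.844392143220375 x 2.086338586136985 Fx 4.40582980000596 Fu -2.678281334514621
scene 0.05 7 0.992 along -0.04 perp -0.02
scene 0.08 7 0.99 along -0.17 perp -0.06
scene 0.11 7 0.98 along 0.52 perp -0.03
scene 0.15 7 0.976 along 1.39 perp -0.09
top 0.05 7 0.998 along 0.57 perp 0.09
top 0.08 7 0.996 along -0.7 perp 0.12
top 0.11 7 0.886 along -4.94 perp 0.4
top 0.15 7 0.794 along -12.66 perp 1.76
```

Rod is now flush in the trough. I slide it down its axis to the stop and release.

Request:
send_rows --commands "1 0 -1 0 0 0;2 -1 -2 0 0 0;3 -1 -4 0 0 0;3 -1 -4 0 0 0"

```text
t: 36.6
ee_pos: [0.4552, -0.3188, 0.1735]
tcp_rot: [3.141, 0.201, 2.709]
ft_force: [-3.6, -4.8, 9.5]
width: 0.0235
gripper_force: 41.0
```

```bash
python3 - <<'E'
from tgt import *
v=(s["ee_pos"]-[.454,-.3184,.1724])*1e3; u=rodu(AZ,np.radians(40)); xc=np.array([.696,-.32,.643]); print("u",v@u,"x",v@xc,"Fx",s["ft_force"]@xc,"Fu",s["ft_force"]@u)
E
python3 chk.py | grep scene
```

```text
36.6 [ 0.4552 -0.3188  0.1735] [ 0.1139  0.2912  0.5116  2.0326 -0.2811  0.6723  1.9358] z [ 0.1812 -0.0829 -0.9799] y [0.4195 0.9078 0.0008] F [-3.5592 -4.8072  9.4529] 0.02350429463901904
u 0.05259796169582092 x 1.6209422357987606 Fx 5.139369967043092 Fu 8.028616336740892
scene 0.05 7 0.992 along 0.05 perp -0.01
scene 0.08 7 0.989 along -0.15 perp -0.03
scene 0.11 7 0.994 along -0.19 perp 0.05
scene 0.15 7 0.977 along -0.02 perp 0.03
scene 0.18 7 0.961 along -8.13 perp 0.18
scene 0.21 7 0.672 along 0.79 perp -0.43
scene 0.185 13 0.756 along -1.9 perp -0.15
```

Request:
send_rows --commands "0 0 0 0 0 0;0 0 0 0 0 0;0 0 0 0 0 0;0 0 0 0 0 0;0 0 0 0 0 0;0 0 0 0 0 0" --hand 1

```text
t: 37.5
ee_pos: [0.4553, -0.3176, 0.1727]
tcp_rot: [3.14, 0.199, 2.71]
ft_force: [0.2, -0.3, -0.3]
width: 0.0853
gripper_force: 0.0
```

Request:
send_rows --commands "-2 1 10 0 0 0;-5 2 28 0 0 0;-10 4 56 0 0 0;-15 7 85 0 0 0;-20 9 113 0 0 0;-20 50 150 0 0 0;-20 95 180 0 0 0;-20 140 190 0 0 0;-20 180 190 0 0 0;-20 210 190 0 0 0"

```text
t: 38.5
ee_pos: [0.435, -0.1051, 0.3646]
tcp_rot: [3.139, 0.202, 2.711]
ft_force: [-0.3, -0.5, -0.1]
width: 0.0855
gripper_force: 0.0
```

```bash
python3 chk.py; python3 - <<'E'
from tgt import *
for c in ("scene","top"):
    o=cv2.cvtColor(cv2.imread(f"pics/{c}0.png"),cv2.COLOR_BGR2GRAY).astype(np.float32);n=cv2.cvtColor(cv2.imread(f"pics/z_{c}.png"),cv2.COLOR_BGR2GRAY).astype(np.float32)
    for nm,at in ((("sprayjar",(420,368)),("wirebrush",(405,295)),("firebrick",(325,392))) if c=="scene" else (("sprayjar",(148,214)),("wirebrush",(203,271)),("firebrick",(185,158)))):
        x0,y0=at[0]-22,at[1]-22
        try:
            cc,W=cv2.findTransformECC(o[y0:min(y0+45,419),x0:x0+45],n,np.array([[1,0,x0],[0,1,y0]],np.float32),cv2.MOTION_TRANSLATION,(3,200,1e-5),None,3); print(c,nm,round(cc,3),(W[:,2]-[x0,y0]).round(2))
        except cv2.error: print(c,nm,"fail")
# knob top in current images
for c,m in (("scene",cam("scene")),("top",cam("top"))):
    im=cv2.imread(f"pics/z_{c}.png"); p=proj(m,[.651,.007,.342]); x,y=p.round().astype(int); k=(im[y-9:y+10,x-9:x+10].min(2)>150); ys,xs=np.nonzero(k); print(c,"knob pred",p.round(1),"seen",xs.mean()+x-9,ys.mean()+y-9,k.sum())
E
```

```text
38.5 [ 0.435  -0.1051  0.3646] [-0.2408 -0.1348  0.2836  1.9641  0.123   1.121   1.1414] z [ 0.1836 -0.0811 -0.9796] y [0.4167 0.909  0.0028] F [-0.2805 -0.4538 -0.0661] 0.08550898099712835
scene 0.05 7 0.992 along -0.03 perp -0.02
scene 0.08 7 0.989 along -0.17 perp -0.03
scene 0.11 7 0.994 along -0.15 perp 0.04
scene 0.15 7 0.996 along 0.23 perp 0.03
scene 0.18 7 0.996 along 1.11 perp 0.08
scene 0.21 7 0.997 along 0.11 perp 0.16
scene 0.185 13 0.999 along 0.06 perp 0.13
top 0.05 7 0.999 along 0.34 perp -0.0
top 0.08 7 0.997 along -0.5 perp 0.02
top 0.11 7 0.999 along -0.16 perp -0.01
top 0.15 7 0.997 along 0.05 perp 0.05
top 0.18 7 0.997 along 0.19 perp 0.05
top 0.21 7 0.993 along -0.08 perp -0.06
top 0.185 13 0.999 along -0.05 perp 0.01
38.8 [ 0.435  -0.1092  0.3632] [-0.237  -0.131   0.2899  1.9637  0.1222  1.1197  1.1476] z [ 0.1806 -0.0824 -0.9801] y [0.4203 0.9074 0.0012] F [ 0.2711 -0.6483 -0.7956] 0.0852041069517826
scene sprayjar 0.999 [-0.03 -0.01]
scene wirebrush 0.999 [-0.02 -0.02]
scene firebrick 0.639 [-1.49 -1.36]
top sprayjar 1.0 [-0.01 -0.01]
top wirebrush 1.0 [-0.02 -0.01]
top firebrick 0.884 [-0.28 -0.65]
scene knob pred [227.8 201.7] seen 225.75 201.3409090909091 44
top knob pred [298.1 148.5] seen 299.52941176470586 147.4313725490196 51
```

```bash
python3 -c "
from rig import *
print(finish_job())"
```

```text
the job is handed in; nothing more can be done
None
```

I handed the job in at about 39 s. The hood is over the pan, within about 4 mm of centre; all seven stones ended on the ring by the pan wall, at least 25 mm from their starts; and the rod is flush in its rest with its tip on the stop. The can and brush have not moved. The firebrick's image check was unclear under the hood's changed shadow, but the arm never went near it.

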